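Level the pour-over coffee stand with its screw foot and set the dripper in the ring

ROBOT

A 7-joint arm with a two-finger parallel gripper is mounted at the origin on a cart in front of the work surface, level with it; the furniture and walls round the work are solid. World frame = base frame: x ahead of the robot, y to its left, z up, the work surface at z = 0. Lengths are in m, angles in rad, forces in N, time in s.
With the tool pointing down it reaches from about 0.425 to 0.95 m from the base axis. Payload 16.7 kg.
Tool frame: the origin (TCP) lies at the very end of the fingers, on their centre line; the grasp point (between the pads) lies 19 mm behind it; z points along the fingers, y is the line along which they close (so a half turn about z gives the same grasp; the last joint's range is limited). The gripper opens to 94 mm and grips with 3 to 60 N. Pads are 16 mm wide; open, the fingers measure 119 mm over their backs; the gripper's body (75 mm by 177 mm) begins 78 mm behind the grasp point.
Start: joints at [-1.351, 0.426, 0.074, 1.606, -0.034, 1.111, -0.067], TCP at [0.243, 0.63, 0.205] pointing down, gripper open.
Joint ranges: [-2.85, 2.85], [-0.5, 2.14], [-1.23, 1.37], [0.21, 2.46], [-1.02, 4.16], [0.16, 2.05], [-2.73, 2.73]. Speed limits (rad/s): [1.89, 1.89, 2.39, 2.39, 3.01, 3.01, 3.01].

INTERFACE

Orientations are given as a 3x3 rotation matrix whose columns are the frame's x, y, z axes.
In Python, from workcell import arm, cams, job gives the robot as it stands.
- The arm moves only by the tool jog_arm, never from a script. Its argument "increments" is a list of rows, each an object of numbers: "dx", "dy", "dz": the shift along the tool's x, y, z in cm; "yaw": the turn about the tool's z in rad; "fingers": the opening, from 0 (shut) to 1 (fully open). In form: [{"dx": .., "dy": .., "dz": .., "yaw": .., "fingers": ..}, ...]. A call has 1 to 8 rows; each row shifts and turns the commanded pose from where the row before left it, along the tool's axes as they then stand; what a row does not reach is not made up. A row lasts 1/10 s, in which the tool goes at most 50 mm and 8.59 degrees, less where a joint would pass 70% of its speed; a pose out of reach is approached as far as the arm can. A call is refused whole if a number of a shift passes 5 or a number of a turn 0.15, either way. A call with a gripper value outside its range is refused whole. The fingers move at their own pace and stop on an object; the grip force is fixed at half the most. Time passes only in rows, so rows that do not move let the fingers close. It gives the time, the measured TCP pose, the force, the opening and the grip force at its end, in the units of the state.
- arm.get_obs(): the state, without advancing time (a new reading comes with each control period).
- cams.capture(name): name is "scene" or "top" or "wrist"; returns (picture, depth): 480x640x3 uint8, red, green, blue; 480x640 float32, m along the optical axis (not along the pixel's ray), 0 where there is no reading.
- cams.camera_params(name): a dict with "fx", "fy", "cx", "cy" (pixels), "world_to_cam" (4x4, takes a point from world to camera coordinates); the wrist camera has in their place "mount" (4x4, takes a point from camera to tool coordinates, whose origin is the TCP and whose axes are the flange's). Camera axes: x right, y down, z forward; pixel columns grow to the right and rows downward; lengths in m; the calibration is good to about 2 mm. The wrist camera is an equidistant fisheye: a pixel r from the principal point sees the ray r / f radians off the axis. A picture is of the moment at which its call begins: read the wrist's pose just before it. camera_params takes no time and is no camera call.
- job.close_job(): hands the job in; it is judged then, once.
Trained networks look in the newest picture that a camera, given by its name, has taken for a name from the list of things; names that differ only in an ending like _2 or _b are one class to them, and where a whole thing is asked for, a point or a joint stands for the part that bears it (a point fixed in the world has none). Each returns a list of dicts, best first, with "confidence" (0 to 1); they miss things now and then, are a little off and sometimes report something else, mostly with a low value. They report only what shows in the picture. A call takes as long as a camera call.
- cams.outline_of(name, camera): "pixels" (480x640 bool, what is visible of it) and "rect" ([left, top, width, height] in pixels, round what is visible of it).
The state is a dict: "t": time; "joints": joint angles; "joint_velocities": joint speeds; "tau": joint torques, N m; "tool_pos": TCP position; "ee_rot": TCP orientation; "contact_force": force on the tool from outside, world axes, zero at the start; "ft_torque": the same for the moment, N m; "grip_width": opening from 0.0 (shut) to 1.0 (fully open); "gripper_force": force on a finger pad.
Only numpy, scipy, OpenCV 4.12 (cv2) and the standard library are available. Lean on these libraries where they do the work, as an engineer would, in place of code of your own. Each camera call takes 0.05 s, during which the arm holds its last target. There are 200 camera calls.

TASK

The coffee stand rocks because the levelling foot at its left front corner is screwed up too far. Turn the foot's black knob clockwise, seen from above, until the rubber pad just touches the worktop and takes a light share of the weight, so that the stand no longer rocks but still stands on its other three feet too, and let go. Then take the white dripper by its handle and set it gently into the stand's ring, seated flat; leave the mug standing on the board and the things round about where they are.

Things in the scene. Friction and masses are not known exactly. Their poses are not given: they have to be found in the camera images.
- stand: Coffee stand, loose, 2.3 kg: wooden board 220 x 340 mm, top 40 mm above the worktop, on firm fixed feet at (88, 148), (88, -148), (-88, -148) mm and the levelling foot at (-88, 148). Black post 16 mm thick, 187 mm high at (78, -120) carries the ring. The levelling foot hangs 0.7 to 3.1 mm clear. Origin under the board's centre at the feet's undersides; x ahead, y left, z up.
- level_foot: Levelling foot, one piece: knob, thread through the board, rubber pad 27 mm across. Clockwise from above screws it and its knob down, 5 mm a turn, any number of turns; it stays as left; takes 0.05 N m. Origin on its axis, nominally the pad's underside, z up; the pad is pushed on by hand, so it really ends up to 1 mm above or below. It gives 1 mm for about 8 N.
- knob (a point): Centre of the foot's round black fluted knob, 40 mm across, 26 mm high, on the axis 68 mm above the foot's origin; the board's top is about 30 mm below it. Pressing down on the knob with 5 to 6.5 N rocks the stand until the pad lands (the knob sinks by 0.92 of the gap); once the foot bears weight that push no longer moves it.
- worktop: The kitchen worktop on which everything stands; its flat top is at z = 0.
- dripper: White ceramic dripper, 0.26 kg, 95 mm high: spigot 56 mm across, 22 mm high; above it a flange 104 mm across, 7 mm thick; then an open cone, 112 mm across at the rim. Origin at the centre of its underside, z up; the handle points along its -x. It starts upright on the worktop to the right, handle towards the robot within 0.4 rad.
- handle (a point): Grip point in the outer bar of the dripper's handle, a flat upright loop 11 mm thick (along the dripper's y) in its x-z plane: 78 mm from the dripper's axis, 64 mm above its underside. The loop spans 40 to 86 mm above the underside and reaches out to 89 mm from the axis; the outer bar is 20 mm wide.
- ring_seat (a point): Centre of the top face of the stand's level black ring, 185 mm above the worktop: opening 72 mm, outside 100 mm, 10 mm thick. Seated, the dripper's spigot hangs in the ring and its flange lies on it, the dripper's origin 22 mm below this point, with up to 8 mm play sideways.
- mug: White mug 87 mm across, 96 mm high, standing on the board under the ring; it stays there, upright. Origin at its underside, 17 mm from the centre of its round body.
- salt_shaker: Salt shaker, 44 mm across and 90 mm high, on the worktop to the left of the stand; leave it. Origin at its underside.
- spice_a: Spice jar with a red lid, 45 mm across and 106 mm high, on the worktop close behind the stand; leave it. Origin at its underside.

How it is judged:
By the outcome, as a careful person would: the job done as asked, in the order asked, and still so for the second after the job is handed in, with the robot touching nothing.
It also fails if it takes over 72 s, if anything falls off the work surface, if the arm or the gripper's body presses on something with over 40 N, if the wrist force passes 120 N, or if a joint passes its speed limit or range.

## Working session

There is one attempt and no reset: what is moved stays moved. The work goes in short steps, Python scripts to look and compute and a tool call to move; the robot and the scene stay as the last step left them, time stands still between calls to the robot, and variables do not carry over. Pictures are saved under pics/ and viewed, at most 10 in all, crops included, and the job is handed in when it is done.

Besides the shell and the picture viewer there is one more tool, called after "Request:" as a command line: name --argument value ..., lists and objects as JSON in quotes. jog_arm: Moves the arm, as the interface text tells. Its arguments: {"type":"object","properties":{"increments":{"type":"array","items":{"type":"object","properties":{"dx":{"type":"number"},"dy":{"type":"number"},"dz":{"type":"number"},"yaw":{"type":"number"},"fingers":{"type":"number"}}}}},"required":["increments"]}

```bash
mkdir -p pics; ls
cat > h.py <<'E'
import numpy as np, cv2
from workcell import arm, cams, job
def pts(cam, depth, mask=None):
    p=cams.camera_params(cam); v,u=np.nonzero((depth>0)&(mask if mask is not None else True))
    z=depth[v,u]; P=np.c_[(u-p['cx'])/p['fx']*z,(v-p['cy'])/p['fy']*z,z]
    T=np.linalg.inv(np.array(p['world_to_cam'])); return P@T[:3,:3].T+T[:3,3]
def snap(cam,name):
    im,d=cams.capture(cam); cv2.imwrite(f'pics/{name}.png',im[:,:,::-1]); return im,d
E
python3 - <<'E'
from h import *
for c in('scene','top'):
    im,d=snap(c,c+'1')
    for n in ('knob','dripper','handle','ring_seat','stand','mug','salt_shaker','spice_a'):
        r=cams.outline_of(n,c)[:1]
        for o in r:
            P=pts(c,d,o['pixels'])
            print(c,n,round(o['confidence'],2),o['rect'],len(P),*(np.round(np.percentile(P,q,axis=0),3) for q in(2,50,98)) if len(P) else ())
o=arm.get_obs();print(o['t'],o['tool_pos'],np.round(o['ee_rot'],3),o['contact_force'])
E
python3 -c "
import cv2,numpy as np
a=cv2.imread('pics/scene1.png');b=cv2.imread('pics/top1.png');cv2.imwrite('pics/both1.png',cv2.resize(np.vstack([a,b]),(400,600)))"
```

```text
pics
scene knob 0.62 [254.0, 245.2, 13.5, 16.0] 222 [ 0.404  0.098 -0.001] [0.42  0.111 0.08 ] [0.468 0.212 0.086]
scene dripper 0.73 [375.3, 299.2, 59.0, 58.2] 2504 [ 0.469 -0.333  0.01 ] [ 0.561 -0.283  0.059] [ 0.604 -0.233  0.096]
scene handle 0.81 [374.5, 298.8, 59.1, 56.0] 2540 [ 0.469 -0.333  0.009] [ 0.561 -0.283  0.059] [ 0.605 -0.233  0.096]
scene ring_seat 0.7 [252.6, 210.3, 151.7, 112.0] 8353 [ 0.413 -0.172  0.026] [ 0.537 -0.034  0.04 ] [0.679 0.165 0.185]
scene stand 0.93 [252.6, 206.9, 154.1, 114.7] 8364 [ 0.413 -0.172  0.027] [ 0.537 -0.035  0.04 ] [0.677 0.164 0.185]
scene mug 0.81 [322.8, 227.6, 50.4, 49.3] 1262 [ 0.536 -0.083  0.046] [ 0.575 -0.04   0.099] [0.615 0.016 0.136]
scene salt_shaker 0.6 [222.9, 200.1, 18.3, 33.8] 359 [0.425 0.289 0.004] [0.439 0.297 0.048] [0.462 0.317 0.089]
scene spice_a 0.59 [338.9, 197.4, 18.3, 30.6] 404 [ 0.606  0.008 -0.002] [0.689 0.095 0.074] [0.753 0.214 0.184]
top knob 0.57 [278.0, 281.9, 14.7, 16.8] 200 [0.405 0.098 0.072] [0.421 0.115 0.082] [0.438 0.134 0.087]
top dripper 0.97 [421.6, 204.9, 48.1, 64.6] 1791 [ 0.473 -0.333  
[... 181 characters left out ...]
at 0.95 [247.9, 173.1, 162.1, 126.5] 11152 [ 0.424 -0.163  0.034] [0.542 0.017 0.04 ] [0.677 0.17  0.186]
top stand 0.81 [253.3, 171.8, 150.7, 127.9] 11080 [ 0.423 -0.163  0.034] [0.542 0.018 0.04 ] [0.676 0.17  0.186]
top mug 0.7 [324.5, 201.7, 43.9, 32.1] 807 [ 0.556 -0.077  0.043] [ 0.592 -0.025  0.059] [0.616 0.012 0.137]
top salt_shaker 0.81 [195.3, 272.8, 17.7, 17.1] 284 [ 0.425  0.29  -0.001] [0.444 0.302 0.079] [0.463 0.324 0.091]
top spice_a 0.96 [277.2, 162.8, 20.5, 26.1] 385 [0.674 0.083 0.013] [0.689 0.104 0.105] [0.714 0.125 0.111]
0.9 [0.24332684 0.62958088 0.20547657] [[-0.933  0.361 -0.   ]
 [ 0.361  0.933  0.   ]
 [ 0.    -0.    -1.   ]] [-0.00110857 -0.42428863  0.47798454]
```

View pics/scene1.png

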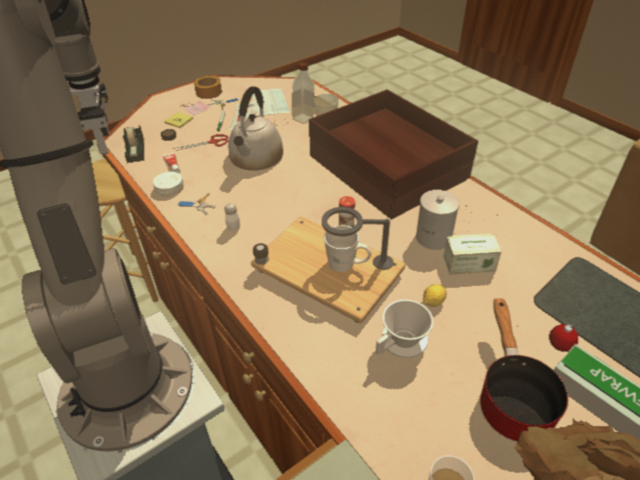

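View pics/top1.png

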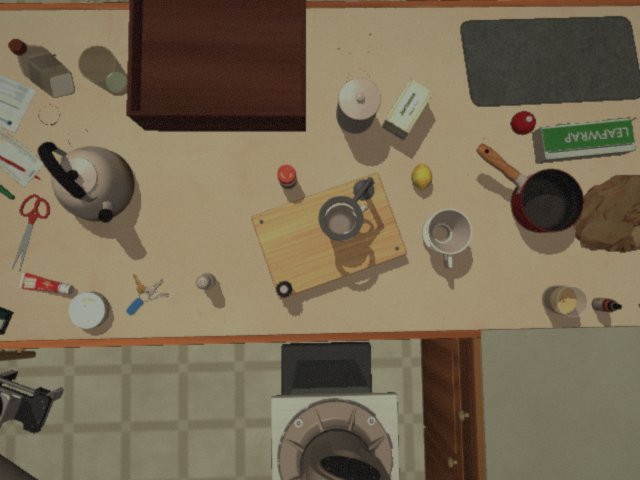

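The top view shows the knob at (284,289), the ring at (342,217), and the dripper at (447,231) with its handle at (450,262). The networks agree with this. Next I'll get the centres.

```bash
cat > ctr.py <<'E'
from h import *
from scipy.optimize import least_squares
def circ(P,r=None):
    c0=P[:,:2].mean(0)
    f=lambda p:np.hypot(*(P[:,:2]-p[:2]).T)-(r or p[2])
    s=least_squares(f,[*c0]+([] if r else [.05]),loss='soft_l1',f_scale=.003);return np.round(s.x,4)
E
python3 - <<'E'
from ctr import *
for c in('top','scene'):
    im,d=cams.capture(c); A=pts(c,d)
    m=lambda x0,x1,y0,y1,z0,z1:A[(A[:,0]>x0)&(A[:,0]<x1)&(A[:,1]>y0)&(A[:,1]<y1)&(A[:,2]>z0)&(A[:,2]<z1)]
    k=m(.38,.46,.07,.16,.078,.1); print(c,'knob top',len(k),k.mean(0).round(4),np.ptp(k,axis=0).round(3),np.median(k[:,2]))
    r=m(.45,.75,-.12,.1,.178,.195); print('ring',len(r),np.median(r[:,2]),circ(r))
    q=m(.45,.75,-.4,-.15,.09,.105); print('rim',len(q),circ(q))
    h=m(.44,.75,-.4,-.15,.03,.11); cc=circ(q)
    h=h[(np.hypot(h[:,0]-cc[0],h[:,1]-cc[1])>.068)&(h[:,0]<cc[0])];print('handle',len(h),h.mean(0).round(4),h.max(0).round(3),h.min(0).round(3))
    b=m(.38,.75,-.2,.2,.035,.046); o=cv2.minAreaRect(b[:,:2].astype('f4')); print('board',o)
o=arm.get_obs();k=np.array([.421,.116,.2]);R=np.array(o['ee_rot']);print('tool delta cm',(R.T@(k-o['tool_pos'])*100).round(2))
E
```

```text
top knob top 187 [0.4223 0.1167 0.0825] [0.036 0.036 0.011] 0.08225721894640103
ring 924 0.1849234882009836 [ 0.5824 -0.0198  0.0446]
rim 463 [ 0.6415 -0.3333  0.1098]
handle 1696 [ 0.5397 -0.2561  0.0612] [ 0.622 -0.15   0.102] [ 0.463 -0.34   0.03 ]
board ((0.5760805606842041, 0.01211412250995636), (0.2709728181362152, 0.3396088480949402), 18.361583709716797)
scene knob top 127 [0.422  0.1146 0.0823] [0.039 0.039 0.012] 0.08231916892028768
ring 675 0.183909957402155 [ 0.5836 -0.0222  0.0452]
rim 465 [ 0.6216 -0.3694  0.1203]
handle 2354 [ 0.5491 -0.2533  0.0615] [ 0.62  -0.15   0.099] [ 0.464 -0.339  0.03 ]
board ((0.583191454410553, 0.01377907395362854), (0.28709471225738525, 0.34180009365081787), 18.319732666015625)
tool delta cm [-35.09 -41.5    0.55]
```

Request:
jog_arm --increments '[{"dx": -2.9, "dy": -3.45, "fingers": 0}, {"dx": -2.9, "dy": -3.45, "fingers": 0}, {"dx": -2.9, "dy": -3.45, "fingers": 0}, {"dx": -2.9, "dy": -3.45, "fingers": 0}, {"dx": -2.9, "dy": -3.45, "fingers": 0}, {"dx": -2.9, "dy": -3.45, "fingers": 0}, {"dx": -2.9, "dy": -3.45, "fingers": 0}, {"dx": -2.9, "dy": -3.45, "fingers": 0}]'

```text
validation failed for argument at $.in...
```

Request:
jog_arm --increments '[{"dx": -2.9, "dy": -3.45, "fingers": 0}, {"dx": -2.9, "dy": -3.45, "fingers": 0}, {"dx": -2.9, "dy": -3.45, "fingers": 0}, {"dx": -2.9, "dy": -3.45, "fingers": 0}, {"fingers": 0}, {"fingers": 0}]'

```text
validation failed for argument at $.in...
```

```bash
cat > st.py <<'E'
from h import *
import sys
o=arm.get_obs();R=np.array(o['ee_rot']);print('t',round(o['t'],2),'p',np.round(o['tool_pos'],4),'x',R[:,0].round(3),'y',R[:,1].round(3),'F',np.round(o['contact_force'],2),'M',np.round(o['ft_torque'],2),'J',np.round(o['joints'],2),'g',o['grip_width'])
if len(sys.argv)>3: print('delta cm',(R.T@(np.array(list(map(float,sys.argv[1:4])))-o['tool_pos'])*100).round(2))
E
python3 st.py .422 .1157 .09
```

```text
t 1.0 p [0.2433 0.6296 0.2055] x [-0.933  0.361  0.   ] y [ 0.361  0.933 -0.   ] F [-0.48 -0.29  0.17] M [-0.03 -0.01 -0.03] J [-1.35  0.43  0.07  1.61 -0.03  1.11 -0.07] g 1.0020733522239622
delta cm [-35.19 -41.49  11.55]
```

Request:
jog_arm --increments '[{"dx": -2.9, "dy": -3.45, "dz": 0, "yaw": 0, "fingers": 0}, {"dx": -2.9, "dy": -3.45, "dz": 0, "yaw": 0, "fingers": 0}, {"dx": -2.9, "dy": -3.45, "dz": 0, "yaw": 0, "fingers": 0}, {"dx": -2.9, "dy": -3.45, "dz": 0, "yaw": 0, "fingers": 0}, {"dx": -2.9, "dy": -3.45, "dz": 0, "yaw": 0, "fingers": 0}, {"dx": -2.9, "dy": -3.45, "dz": 0, "yaw": 0, "fingers": 0}, {"dx": -2.9, "dy": -3.45, "dz": 0, "yaw": 0, "fingers": 0}, {"dx": -2.9, "dy": -3.45, "dz": 0, "yaw": 0, "fingers": 0}]'

```text
t: 1.8
tool_pos: [0.3605, 0.2868, 0.2057]
ee_rot: [[-0.933, 0.361, 0.0], [0.361, 0.933, 0.001], [0.0, 0.001, -1.0]]
contact_force: [0.2, -0.0, -0.1]
grip_width: 0.354
gripper_force: 0.0
```

Request:
jog_arm --increments '[{"dx": -2.9, "dy": -3.45, "dz": 0, "yaw": 0, "fingers": 0}, {"dx": -2.9, "dy": -3.45, "dz": 0, "yaw": 0, "fingers": 0}, {"dx": -2.9, "dy": -3.45, "dz": 0, "yaw": 0, "fingers": 0}, {"dx": -2.9, "dy": -3.45, "dz": 0, "yaw": 0, "fingers": 0}, {"dx": 0, "dy": 0, "dz": 0, "yaw": 0, "fingers": 0}, {"dx": 0, "dy": 0, "dz": 0, "yaw": 0, "fingers": 0}]'

```text
t: 2.4
tool_pos: [0.4189, 0.1174, 0.2057]
ee_rot: [[-0.932, 0.362, 0.0], [0.362, 0.932, 0.001], [-0.0, 0.001, -1.0]]
contact_force: [0.6, 0.9, -0.4]
grip_width: 0.003
gripper_force: 0.0
```

```bash
python3 st.py .422 .1157 .09
```

```text
t 2.4 p [0.4189 0.1174 0.2057] x [-0.932  0.362 -0.   ] y [0.362 0.932 0.001] F [ 0.56  0.86 -0.42] M [0.01 0.03 0.06] J [-0.81  0.01  0.4   2.13 -0.    1.    0.79] g 0.002673854591284962
delta cm [-0.35 -0.06 11.57]
```

Request:
jog_arm --increments '[{"dx": -0.35, "dy": 0, "dz": 4, "yaw": 0, "fingers": 0}, {"dx": 0, "dy": 0, "dz": 4, "yaw": 0, "fingers": 0}, {"dx": 0, "dy": 0, "dz": 3, "yaw": 0, "fingers": 0}, {"dx": 0, "dy": 0, "dz": 0, "yaw": 0, "fingers": 0}, {"dx": 0, "dy": 0, "dz": 0, "yaw": 0, "fingers": 0}]'

```text
t: 2.9
tool_pos: [0.4218, 0.1174, 0.0959]
ee_rot: [[-0.933, 0.359, -0.001], [0.36, 0.933, -0.001], [0.001, -0.001, -1.0]]
contact_force: [0.4, 0.2, -0.0]
grip_width: 0.004
gripper_force: 0.0
```

Request:
jog_arm --increments '[{"dx": 0, "dy": 0, "dz": 0.6, "yaw": 0, "fingers": 0}, {"dx": 0, "dy": 0, "dz": 0, "yaw": 0, "fingers": 0}, {"dx": 0, "dy": 0, "dz": 0, "yaw": 0, "fingers": 0}]'

```text
t: 3.2
tool_pos: [0.4223, 0.117, 0.0902]
ee_rot: [[-0.933, 0.36, 0.001], [0.36, 0.933, 0.001], [-0.001, 0.001, -1.0]]
contact_force: [-0.8, 0.4, 0.2]
grip_width: 0.002
gripper_force: 0.0
```

```bash
python3 st.py .422 .1157 .083
```

```text
t 3.2 p [0.4223 0.117  0.0902] x [-0.933  0.36  -0.001] y [0.36  0.933 0.001] F [-0.78  0.36  0.18] M [ 0.01 -0.01 -0.  ] J [-0.77  0.2   0.4   2.25 -0.12  0.71  0.91] g 0.0024190831273788707
delta cm [-0.02 -0.14  0.72]
```

Request:
jog_arm --increments '[{"dx": 0, "dy": -0.1, "dz": 0.55, "yaw": 0, "fingers": 0}, {"dx": 0, "dy": 0, "dz": 0, "yaw": 0, "fingers": 0}, {"dx": 0, "dy": 0, "dz": 0, "yaw": 0, "fingers": 0}]'

```text
t: 3.5
tool_pos: [0.4215, 0.1156, 0.0839]
ee_rot: [[-0.933, 0.361, -0.0], [0.361, 0.933, -0.0], [0.0, -0.0, -1.0]]
contact_force: [0.1, -0.4, 0.0]
grip_width: 0.007
gripper_force: 0.0
```

Request:
jog_arm --increments '[{"dx": 0, "dy": 0, "dz": 0.05, "yaw": 0, "fingers": 0}, {"dx": 0, "dy": 0, "dz": 0, "yaw": 0, "fingers": 0}]'

```text
t: 3.7
tool_pos: [0.4216, 0.1157, 0.0835]
ee_rot: [[-0.933, 0.361, 0.0], [0.361, 0.933, -0.0], [-0.0, -0.0, -1.0]]
contact_force: [-0.4, 0.2, 0.2]
grip_width: 0.002
gripper_force: 0.0
```

Request:
jog_arm --increments '[{"dx": 0, "dy": 0, "dz": 0.05, "yaw": 0, "fingers": 0}, {"dx": 0, "dy": 0, "dz": 0, "yaw": 0, "fingers": 0}]'

```text
t: 3.9
tool_pos: [0.4216, 0.1158, 0.083]
ee_rot: [[-0.933, 0.361, -0.0], [0.361, 0.933, -0.0], [0.0, -0.0, -1.0]]
contact_force: [-0.1, 0.0, 0.2]
grip_width: 0.006
gripper_force: 0.0
```

Request:
jog_arm --increments '[{"dx": 0, "dy": 0, "dz": 0.05, "yaw": 0, "fingers": 0}, {"dx": 0, "dy": 0, "dz": 0, "yaw": 0, "fingers": 0}]'

```text
t: 4.1
tool_pos: [0.4216, 0.1157, 0.0824]
ee_rot: [[-0.933, 0.361, -0.0], [0.361, 0.933, -0.0], [0.0, -0.0, -1.0]]
contact_force: [-0.4, -0.5, -0.1]
grip_width: 0.004
gripper_force: 0.0
```

Request:
jog_arm --increments '[{"dx": 0, "dy": 0, "dz": 0.05, "yaw": 0, "fingers": 0}, {"dx": 0, "dy": 0, "dz": 0, "yaw": 0, "fingers": 0}]'

```text
t: 4.3
tool_pos: [0.4216, 0.1158, 0.082]
ee_rot: [[-0.933, 0.361, -0.0], [0.361, 0.933, -0.0], [0.0, -0.0, -1.0]]
contact_force: [-0.1, 0.3, 3.2]
grip_width: 0.004
gripper_force: 1.8
```

Request:
jog_arm --increments '[{"dx": 0, "dy": 0, "dz": 0.05, "yaw": 0, "fingers": 0}, {"dx": 0, "dy": 0, "dz": 0, "yaw": 0, "fingers": 0}]'

```text
t: 4.5
tool_pos: [0.4214, 0.1158, 0.0815]
ee_rot: [[-0.933, 0.36, -0.0], [0.36, 0.933, 0.0], [0.0, -0.0, -1.0]]
contact_force: [-2.7, -0.4, 5.3]
grip_width: 0.005
gripper_force: 2.6
```

Request:
jog_arm --increments '[{"dx": 0, "dy": 0, "dz": 0.05, "yaw": 0, "fingers": 0}, {"dx": 0, "dy": 0, "dz": 0, "yaw": 0, "fingers": 0}]'

```text
t: 4.7
tool_pos: [0.4212, 0.1158, 0.0809]
ee_rot: [[-0.933, 0.36, -0.001], [0.36, 0.933, -0.0], [0.001, -0.0, -1.0]]
contact_force: [-3.1, 0.6, 6.6]
grip_width: 0.004
gripper_force: 3.1
```

Request:
jog_arm --increments '[{"dx": 0, "dy": 0, "dz": 0.05, "yaw": 0, "fingers": 0}, {"dx": 0, "dy": 0, "dz": 0, "yaw": 0, "fingers": 0}]'

```text
t: 4.9
tool_pos: [0.421, 0.1158, 0.0804]
ee_rot: [[-0.933, 0.36, -0.001], [0.36, 0.933, -0.0], [0.001, -0.0, -1.0]]
contact_force: [-5.0, 1.4, 6.7]
grip_width: 0.005
gripper_force: 3.6
```

Request:
jog_arm --increments '[{"dx": 0.04, "dy": 0, "dz": 0.04, "yaw": 0, "fingers": 0}, {"dx": 0, "dy": 0, "dz": 0, "yaw": 0, "fingers": 0}]'

```text
t: 5.1
tool_pos: [0.4208, 0.116, 0.08]
ee_rot: [[-0.933, 0.36, -0.001], [0.36, 0.933, -0.0], [0.001, -0.0, -1.0]]
contact_force: [-2.9, 0.9, 6.6]
grip_width: 0.007
gripper_force: 3.3
```

Request:
jog_arm --increments '[{"dx": 0.02, "dy": 0, "dz": 0.04, "yaw": 0, "fingers": 0}, {"dx": 0, "dy": 0, "dz": 0, "yaw": 0, "fingers": 0}]'

```text
t: 5.3
tool_pos: [0.4206, 0.116, 0.0797]
ee_rot: [[-0.933, 0.36, -0.001], [0.36, 0.933, -0.0], [0.001, -0.0, -1.0]]
contact_force: [-4.5, -0.7, 8.9]
grip_width: 0.006
gripper_force: 4.3
```

Request:
jog_arm --increments '[{"dx": 0.02, "dy": 0, "dz": 0.04, "yaw": 0, "fingers": 0}, {"dx": 0, "dy": 0, "dz": 0, "yaw": 0, "fingers": 0}]'

```text
t: 5.5
tool_pos: [0.4205, 0.1161, 0.0794]
ee_rot: [[-0.933, 0.36, -0.001], [0.36, 0.933, 0.0], [0.001, -0.0, -1.0]]
contact_force: [-5.3, -1.0, 11.7]
grip_width: 0.004
gripper_force: 5.6
```

Request:
jog_arm --increments '[{"dx": 0, "dy": 0, "dz": -1, "yaw": 0, "fingers": 0}, {"dx": -0.1, "dy": 0, "dz": -3, "yaw": -0.15, "fingers": 1}, {"dx": 0, "dy": 0, "dz": 0, "yaw": -0.15, "fingers": 1}, {"dx": 0, "dy": 0, "dz": 0, "yaw": -0.15, "fingers": 1}, {"dx": 0, "dy": 0, "dz": 0, "yaw": 0, "fingers": 1}, {"dx": 0, "dy": 0, "dz": 0, "yaw": 0, "fingers": 1}, {"dx": 0, "dy": 0, "dz": 0, "yaw": 0, "fingers": 1}, {"dx": 0, "dy": 0, "dz": 0, "yaw": 0, "fingers": 1}]'

```text
t: 6.3
tool_pos: [0.4217, 0.1156, 0.1192]
ee_rot: [[-0.997, -0.079, -0.0], [-0.079, 0.997, -0.0], [0.0, -0.0, -1.0]]
contact_force: [-0.5, 0.4, 0.1]
grip_width: 0.56
gripper_force: 0.0
```

```bash
python3 st.py .422 .1157 .054
python3 - <<'E'
from ctr import *
im,d=snap('wrist','w1')
print({k:(np.round(v,3).tolist() if hasattr(v,'__len__') else v) for k,v in cams.camera_params('wrist').items()})
for o in cams.outline_of('knob','wrist')[:2]: print(o['confidence'],o['rect'])
c='top';im,d=cams.capture(c)
p=pts(c,d);k=p[(abs(p[:,0]-.422)<.03)&(abs(p[:,1]-.1157)<.03)&(p[:,2]<.1)&(p[:,2]>.078)];print(len(k),k.mean(0) if len(k) else'')
E
```

```text
t 6.3 p [0.4217 0.1156 0.1192] x [-0.997 -0.079  0.   ] y [-0.079  0.997 -0.   ] F [-0.47  0.42  0.07] M [0.03 0.01 0.03] J [-0.73  0.15  0.35  2.22 -0.07  0.78  1.31] g 0.5601269809666001
delta cm [-0.03  0.01  6.52]
{'fx': 371.64829954431775, 'fy': 371.64829954431775, 'cx': 324.84116821284965, 'cy': 233.47318787214812, 'mount': [[-0.001, -0.973, -0.233, 0.067], [1.0, -0.001, -0.001, 0.002], [0.001, -0.233, 0.973, -0.18], [0.0, 0.0, 0.0, 1.0]]}
0.91 [299.3, 222.1, 60.4, 68.1]
0.27 [21.7, 203.1, 372.9, 206.0]
0
```

View pics/w1.png

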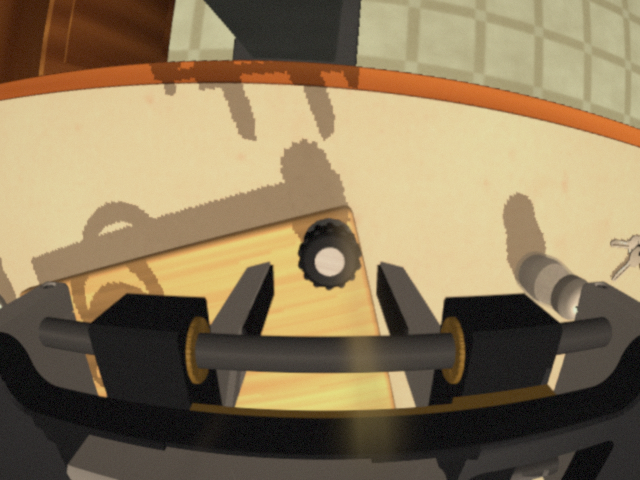

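The wrist view shows the knob at (330,262), with the fingers nearly centred on it. I'll go down, finish opening on the way, and grip.

Request:
jog_arm --increments '[{"dx": -0.15, "dy": 0.2, "dz": 2, "yaw": 0, "fingers": 1}, {"dx": 0, "dy": 0, "dz": 2, "yaw": 0, "fingers": 0.8}, {"dx": 0, "dy": 0, "dz": 2.5, "yaw": 0, "fingers": 0.6}, {"dx": 0, "dy": 0, "dz": 0, "yaw": 0, "fingers": 0}, {"dx": 0, "dy": 0, "dz": 0, "yaw": 0, "fingers": 0}, {"dx": 0, "dy": 0, "dz": 0, "yaw": 0, "fingers": 0}, {"dx": 0, "dy": 0, "dz": 0, "yaw": 0, "fingers": 0}]'

```text
t: 7.15
tool_pos: [0.4237, 0.1183, 0.0553]
ee_rot: [[-0.997, -0.081, 0.001], [-0.081, 0.997, 0.001], [-0.002, 0.001, -1.0]]
contact_force: [-1.3, 6.2, 2.5]
grip_width: 0.421
gripper_force: 30.0
```

```bash
python3 st.py .422 .1157 .054
```

```text
t 7.15 p [0.4237 0.1183 0.0553] x [-0.997 -0.081 -0.002] y [-0.081  0.997  0.001] F [-1.34  6.24  2.54] M [ 1.32  0.24 -0.01] J [-0.7   0.27  0.32  2.26 -0.15  0.62  1.38] g 0.42061007929939365
delta cm [ 0.19 -0.25  0.13]
```

Request:
jog_arm --increments '[{"dx": 0, "dy": 0.08, "dz": 0, "yaw": 0, "fingers": 0}, {"dx": 0, "dy": 0, "dz": 0.012, "yaw": 0.15, "fingers": 0}, {"dx": 0, "dy": 0, "dz": 0.012, "yaw": 0.15, "fingers": 0}, {"dx": 0, "dy": 0, "dz": 0.012, "yaw": 0.15, "fingers": 0}, {"dx": 0, "dy": 0, "dz": 0.012, "yaw": 0.15, "fingers": 0}, {"dx": 0, "dy": 0, "dz": 0.012, "yaw": 0.15, "fingers": 0}, {"dx": 0, "dy": 0, "dz": 0.012, "yaw": 0.15, "fingers": 0}]'

```text
t: 7.85
tool_pos: [0.4234, 0.1185, 0.0541]
ee_rot: [[-0.678, 0.735, 0.001], [0.735, 0.678, 0.0], [-0.0, 0.001, -1.0]]
contact_force: [-0.0, -3.8, 3.6]
grip_width: 0.423
gripper_force: 30.0
```

```bash
python3 st.py
```

```text
t 7.85 p [0.4234 0.1185 0.0541] x [-0.678  0.735 -0.   ] y [0.735 0.678 0.001] F [-0.02 -3.8   3.64] M [-0.74 -0.13  0.03] J [-0.88  0.3   0.53  2.27 -0.26  0.62  0.59] g 0.4225305092987055
```

Request:
jog_arm --increments '[{"dx": 0, "dy": 0, "dz": 0, "yaw": 0.15, "fingers": 0}, {"dx": 0, "dy": 0, "dz": 0.012, "yaw": 0.15, "fingers": 0}, {"dx": 0, "dy": 0, "dz": 0.012, "yaw": 0.15, "fingers": 0}, {"dx": 0, "dy": 0, "dz": 0.012, "yaw": 0.15, "fingers": 0}, {"dx": 0, "dy": 0, "dz": 0.012, "yaw": 0.15, "fingers": 0}, {"dx": 0, "dy": 0, "dz": 0.012, "yaw": 0.15, "fingers": 0}, {"dx": 0, "dy": 0, "dz": 0.012, "yaw": 0.15, "fingers": 0}]'

```text
t: 8.55
tool_pos: [0.4234, 0.1185, 0.0533]
ee_rot: [[0.3, 0.954, 0.001], [0.954, -0.3, 0.001], [0.001, 0.001, -1.0]]
contact_force: [-0.2, -3.6, 3.4]
grip_width: 0.421
gripper_force: 30.0
```

Request:
jog_arm --increments '[{"dx": 0, "dy": 0, "dz": 0.012, "yaw": 0.15, "fingers": 0}, {"dx": 0, "dy": 0, "dz": 0.012, "yaw": 0.15, "fingers": 0}, {"dx": 0, "dy": 0, "dz": 0.012, "yaw": 0.15, "fingers": 0}, {"dx": 0, "dy": 0, "dz": 0.012, "yaw": 0.15, "fingers": 0}, {"dx": 0, "dy": 0, "dz": 0.012, "yaw": 0.15, "fingers": 0}, {"dx": 0, "dy": 0, "dz": 0, "yaw": 0, "fingers": 0}]'

```text
t: 9.15
tool_pos: [0.4232, 0.1185, 0.0526]
ee_rot: [[0.869, 0.494, 0.0], [0.494, -0.869, -0.0], [0.0, 0.0, -1.0]]
contact_force: [-1.5, -2.2, 9.3]
grip_width: 0.424
gripper_force: 30.0
```

```bash
python3 st.py
```

```text
t 9.15 p [0.4232 0.1185 0.0526] x [0.869 0.494 0.   ] y [ 0.494 -0.869  0.   ] F [-1.45 -2.22  9.31] M [-0.77  0.37 -0.1 ] J [-1.24  0.45  1.    2.29 -0.6   0.69 -0.84] g 0.42373813658673104
```

Request:
jog_arm --increments '[{"dx": 0, "dy": 0, "dz": -0.04, "yaw": 0, "fingers": 0}, {"dx": 0, "dy": 0, "dz": 0, "yaw": 0, "fingers": 0}]'

```text
t: 9.35
tool_pos: [0.4233, 0.1185, 0.053]
ee_rot: [[0.867, 0.499, 0.001], [0.499, -0.867, 0.0], [0.001, 0.0, -1.0]]
contact_force: [0.5, -4.1, 3.5]
grip_width: 0.416
gripper_force: 30.0
```

Request:
jog_arm --increments '[{"dx": 0, "dy": 0, "dz": -0.04, "yaw": 0, "fingers": 0}, {"dx": 0, "dy": 0, "dz": 0, "yaw": 0, "fingers": 0}]'

```text
t: 9.55
tool_pos: [0.4233, 0.1185, 0.0532]
ee_rot: [[0.867, 0.499, 0.001], [0.499, -0.867, 0.0], [0.001, 0.0, -1.0]]
contact_force: [2.7, -3.7, -0.5]
grip_width: 0.416
gripper_force: 30.0
```

Request:
jog_arm --increments '[{"dx": 0, "dy": 0, "dz": -0.04, "yaw": 0, "fingers": 0}, {"dx": 0, "dy": 0, "dz": 0, "yaw": 0, "fingers": 0}]'

```text
t: 9.75
tool_pos: [0.4232, 0.1184, 0.0534]
ee_rot: [[0.866, 0.499, 0.001], [0.499, -0.866, -0.0], [0.0, 0.001, -1.0]]
contact_force: [4.9, -4.2, -8.5]
grip_width: 0.426
gripper_force: 30.0
```

Request:
jog_arm --increments '[{"dx": 0, "dy": 0, "dz": 0.04, "yaw": 0, "fingers": 0}, {"dx": 0, "dy": 0, "dz": 0.012, "yaw": 0.15, "fingers": 0}, {"dx": 0, "dy": 0, "dz": 0.012, "yaw": 0.15, "fingers": 0}, {"dx": 0, "dy": 0, "dz": 0, "yaw": 0, "fingers": 0}]'

```text
t: 10.15
tool_pos: [0.4232, 0.1185, 0.0528]
ee_rot: [[0.976, 0.216, 0.0], [0.216, -0.976, -0.001], [0.0, 0.001, -1.0]]
contact_force: [1.5, -2.9, 4.0]
grip_width: 0.419
gripper_force: 30.0
```

Request:
jog_arm --increments '[{"dx": 0, "dy": 0, "dz": 0, "yaw": 0, "fingers": 0.6}, {"dx": 0, "dy": 0, "dz": 0, "yaw": 0, "fingers": 0.6}, {"dx": 0, "dy": 0, "dz": -1.5, "yaw": 0, "fingers": 0.6}, {"dx": 0, "dy": 0, "dz": -2.5, "yaw": 0, "fingers": 0}, {"dx": 0, "dy": 0, "dz": 0, "yaw": 0, "fingers": 0}, {"dx": 0, "dy": 0, "dz": 0, "yaw": 0, "fingers": 0}, {"dx": 0, "dy": 0, "dz": 0, "yaw": 0, "fingers": 0}, {"dx": 0, "dy": 0, "dz": 0, "yaw": 0, "fingers": 0}]'

```text
t: 10.95
tool_pos: [0.4226, 0.1185, 0.0923]
ee_rot: [[0.975, 0.221, -0.001], [0.221, -0.975, -0.0], [-0.001, 0.0, -1.0]]
contact_force: [-0.2, -1.0, -0.1]
grip_width: 0.209
gripper_force: 0.0
```

```bash
python3 st.py .4235 .1185 .0815
```

```text
t 10.95 p [0.4226 0.1185 0.0923] x [ 0.975  0.221 -0.001] y [ 0.221 -0.975  0.   ] F [-0.22 -1.04 -0.06] M [ 0.04  0.17 -0.02] J [-1.39  0.44  1.21  2.27 -0.58  0.8  -1.14] g 0.20873283920707814
delta cm [0.09 0.02 1.08]
```

Request:
jog_arm --increments '[{"dx": 0, "dy": 0, "dz": 0.5, "yaw": 0, "fingers": 0}, {"dx": 0, "dy": 0, "dz": 0.6, "yaw": 0, "fingers": 0}, {"dx": 0, "dy": 0, "dz": 0, "yaw": 0, "fingers": 0}, {"dx": 0, "dy": 0, "dz": 0, "yaw": 0, "fingers": 0}]'

```text
t: 11.35
tool_pos: [0.4229, 0.1183, 0.0816]
ee_rot: [[0.975, 0.22, -0.0], [0.22, -0.975, -0.001], [-0.001, 0.0, -1.0]]
contact_force: [-0.2, -0.4, -0.6]
grip_width: 0.008
gripper_force: 0.0
```

Request:
jog_arm --increments '[{"dx": 0, "dy": 0, "dz": 0.08, "yaw": 0, "fingers": 0}, {"dx": 0, "dy": 0, "dz": 0, "yaw": 0, "fingers": 0}]'

```text
t: 11.55
tool_pos: [0.423, 0.1186, 0.081]
ee_rot: [[0.975, 0.221, 0.0], [0.221, -0.975, -0.0], [0.0, 0.0, -1.0]]
contact_force: [0.1, -0.3, 0.2]
grip_width: 0.003
gripper_force: 0.0
```

Request:
jog_arm --increments '[{"dx": 0, "dy": 0, "dz": 0.04, "yaw": 0, "fingers": 0}, {"dx": 0, "dy": 0, "dz": 0, "yaw": 0, "fingers": 0}]'

```text
t: 11.75
tool_pos: [0.423, 0.1187, 0.0806]
ee_rot: [[0.975, 0.221, 0.0], [0.221, -0.975, 0.0], [0.0, -0.0, -1.0]]
contact_force: [-0.3, -0.2, 0.2]
grip_width: -0.0
gripper_force: 0.0
```

Request:
jog_arm --increments '[{"dx": 0, "dy": 0, "dz": 0.03, "yaw": 0, "fingers": 0}, {"dx": 0, "dy": 0, "dz": 0, "yaw": 0, "fingers": 0}]'

```text
t: 11.95
tool_pos: [0.423, 0.1186, 0.0803]
ee_rot: [[0.975, 0.221, -0.0], [0.221, -0.975, 0.0], [-0.0, -0.0, -1.0]]
contact_force: [0.5, 0.2, 0.5]
grip_width: 0.008
gripper_force: 0.0
```

Request:
jog_arm --increments '[{"dx": 0, "dy": 0, "dz": 0.03, "yaw": 0, "fingers": 0}, {"dx": 0, "dy": 0, "dz": 0, "yaw": 0, "fingers": 0}]'

```text
t: 12.15
tool_pos: [0.423, 0.1186, 0.08]
ee_rot: [[0.975, 0.221, -0.0], [0.221, -0.975, -0.0], [-0.0, 0.0, -1.0]]
contact_force: [0.4, -1.0, -0.2]
grip_width: 0.003
gripper_force: 0.0
```

Request:
jog_arm --increments '[{"dx": 0, "dy": 0, "dz": 0.02, "yaw": 0, "fingers": 0}, {"dx": 0, "dy": 0, "dz": 0, "yaw": 0, "fingers": 0}]'

```text
t: 12.35
tool_pos: [0.423, 0.1186, 0.0798]
ee_rot: [[0.975, 0.221, -0.0], [0.221, -0.975, -0.0], [-0.0, 0.0, -1.0]]
contact_force: [-0.8, 0.7, 0.2]
grip_width: 0.008
gripper_force: 0.1
```

Request:
jog_arm --increments '[{"dx": 0, "dy": 0, "dz": 0.02, "yaw": 0, "fingers": 0}, {"dx": 0, "dy": 0, "dz": 0, "yaw": 0, "fingers": 0}]'

```text
t: 12.55
tool_pos: [0.4231, 0.1186, 0.0797]
ee_rot: [[0.975, 0.221, -0.0], [0.221, -0.975, 0.0], [-0.0, -0.0, -1.0]]
contact_force: [-1.0, -0.8, 5.4]
grip_width: 0.008
gripper_force: 2.4
```

Request:
jog_arm --increments '[{"dx": 0, "dy": 0, "dz": 0.02, "yaw": 0, "fingers": 0}, {"dx": 0, "dy": 0, "dz": 0, "yaw": 0, "fingers": 0}]'

```text
t: 12.75
tool_pos: [0.423, 0.1186, 0.0795]
ee_rot: [[0.975, 0.221, -0.0], [0.221, -0.975, 0.0], [-0.0, -0.0, -1.0]]
contact_force: [-2.5, -0.9, 6.7]
grip_width: 0.008
gripper_force: 3.4
```

Request:
jog_arm --increments '[{"dx": 0, "dy": 0, "dz": 0.02, "yaw": 0, "fingers": 0}, {"dx": 0, "dy": 0, "dz": 0, "yaw": 0, "fingers": 0}]'

```text
t: 12.95
tool_pos: [0.4229, 0.1186, 0.0793]
ee_rot: [[0.975, 0.221, -0.0], [0.221, -0.975, 0.0], [-0.0, -0.0, -1.0]]
contact_force: [-2.0, -0.0, 9.2]
grip_width: 0.003
gripper_force: 4.4
```

Request:
jog_arm --increments '[{"dx": 0, "dy": 0, "dz": -1, "yaw": 0, "fingers": 0.6}, {"dx": 0, "dy": 0, "dz": 0, "yaw": -0.15, "fingers": 0.6}, {"dx": 0, "dy": 0, "dz": 0, "yaw": -0.15, "fingers": 0.6}, {"dx": 0, "dy": 0, "dz": 0, "yaw": -0.15, "fingers": 0.6}, {"dx": 0, "dy": 0, "dz": 0, "yaw": -0.15, "fingers": 0.6}, {"dx": 0, "dy": 0, "dz": 0, "yaw": -0.15, "fingers": 0.6}, {"dx": 0, "dy": 0, "dz": 0, "yaw": 0, "fingers": 0.6}, {"dx": 0, "dy": 0, "dz": 0, "yaw": 0, "fingers": 0.6}]'

```text
t: 13.75
tool_pos: [0.4231, 0.1186, 0.0892]
ee_rot: [[0.567, 0.824, -0.0], [0.824, -0.567, 0.0], [0.0, -0.0, -1.0]]
contact_force: [0.5, -0.6, -0.6]
grip_width: 0.596
gripper_force: 0.0
```

```bash
python3 st.py .4235 .1187 .053
```

```text
t 13.75 p [0.4231 0.1186 0.0892] x [0.567 0.824 0.   ] y [ 0.824 -0.567 -0.   ] F [ 0.52 -0.62 -0.59] M [-0.09  0.06  0.03] J [-1.26  0.32  0.99  2.26 -0.4   0.74 -0.58] g 0.5960938691931275
delta cm [0.04 0.03 3.62]
```

Request:
jog_arm --increments '[{"dx": 0, "dy": 0, "dz": 1.8, "yaw": 0, "fingers": 0.6}, {"dx": 0, "dy": 0, "dz": 1.8, "yaw": 0, "fingers": 0}, {"dx": 0, "dy": 0, "dz": 0, "yaw": 0, "fingers": 0}, {"dx": 0, "dy": 0, "dz": 0, "yaw": 0, "fingers": 0}, {"dx": 0, "dy": 0, "dz": 0, "yaw": 0, "fingers": 0}]'

```text
t: 14.25
tool_pos: [0.423, 0.1181, 0.0535]
ee_rot: [[0.564, 0.825, 0.0], [0.825, -0.564, -0.001], [-0.001, 0.0, -1.0]]
contact_force: [3.2, -3.6, -12.8]
grip_width: 0.422
gripper_force: 30.0
```

Request:
jog_arm --increments '[{"dx": 0, "dy": 0, "dz": 0.012, "yaw": 0.15, "fingers": 0}, {"dx": 0, "dy": 0, "dz": 0.012, "yaw": 0.15, "fingers": 0}, {"dx": 0, "dy": 0, "dz": 0, "yaw": 0, "fingers": 0}]'

```text
t: 14.55
tool_pos: [0.423, 0.1187, 0.0532]
ee_rot: [[0.784, 0.621, 0.0], [0.621, -0.784, -0.0], [-0.0, 0.0, -1.0]]
contact_force: [2.8, -1.8, -13.1]
grip_width: 0.42
gripper_force: 30.0
```

Request:
jog_arm --increments '[{"dx": 0, "dy": 0, "dz": 0, "yaw": 0, "fingers": 0.6}, {"dx": 0, "dy": 0, "dz": 0, "yaw": 0, "fingers": 0.6}, {"dx": 0, "dy": 0, "dz": 0, "yaw": 0, "fingers": 0.6}, {"dx": 0, "dy": 0, "dz": -2, "yaw": 0, "fingers": 0.6}, {"dx": 0, "dy": 0, "dz": -1, "yaw": 0, "fingers": 0}, {"dx": 0, "dy": 0, "dz": 0, "yaw": 0, "fingers": 0}, {"dx": 0, "dy": 0, "dz": 0, "yaw": 0, "fingers": 0}, {"dx": 0, "dy": 0, "dz": 0, "yaw": 0, "fingers": 0}]'

```text
t: 15.35
tool_pos: [0.4228, 0.1186, 0.0826]
ee_rot: [[0.782, 0.624, -0.0], [0.624, -0.782, -0.0], [-0.0, -0.0, -1.0]]
contact_force: [-0.7, 0.0, -0.2]
grip_width: 0.298
gripper_force: 0.0
```

Request:
jog_arm --increments '[{"dx": 0, "dy": 0, "dz": 0, "yaw": 0, "fingers": 0}, {"dx": 0, "dy": 0, "dz": 0, "yaw": 0, "fingers": 0}, {"dx": 0, "dy": 0, "dz": 0, "yaw": 0, "fingers": 0}]'

```text
t: 15.65
tool_pos: [0.423, 0.1184, 0.0828]
ee_rot: [[0.782, 0.623, -0.0], [0.623, -0.782, -0.0], [-0.0, 0.0, -1.0]]
contact_force: [0.9, -0.3, 0.5]
grip_width: 0.041
gripper_force: 0.0
```

```bash
python3 st.py .4235 .1187 .0805
```

```text
t 15.65 p [0.423  0.1184 0.0828] x [ 0.782  0.623 -0.   ] y [ 0.623 -0.782  0.   ] F [ 0.89 -0.29  0.51] M [-0.06  0.09 -0.03] J [-1.3   0.38  1.07  2.27 -0.5   0.75 -0.79] g 0.04083684042140275
delta cm [0.06 0.01 0.23]
```

Request:
jog_arm --increments '[{"dx": 0, "dy": 0, "dz": 0.2, "yaw": 0, "fingers": 0}, {"dx": 0, "dy": 0, "dz": 0.06, "yaw": 0, "fingers": 0}, {"dx": 0, "dy": 0, "dz": 0, "yaw": 0, "fingers": 0}]'

```text
t: 15.95
tool_pos: [0.4229, 0.1185, 0.0802]
ee_rot: [[0.782, 0.623, -0.0], [0.623, -0.782, -0.0], [-0.0, 0.0, -1.0]]
contact_force: [-0.1, -0.9, 0.4]
grip_width: 0.004
gripper_force: 0.0
```

Request:
jog_arm --increments '[{"dx": 0, "dy": 0, "dz": 0.03, "yaw": 0, "fingers": 0}, {"dx": 0, "dy": 0, "dz": 0, "yaw": 0, "fingers": 0}]'

```text
t: 16.15
tool_pos: [0.423, 0.1186, 0.0801]
ee_rot: [[0.782, 0.623, -0.0], [0.623, -0.782, -0.0], [-0.0, 0.0, -1.0]]
contact_force: [-1.0, 0.0, 0.0]
grip_width: 0.007
gripper_force: 0.0
```

Request:
jog_arm --increments '[{"dx": 0, "dy": 0, "dz": 0.02, "yaw": 0, "fingers": 0}, {"dx": 0, "dy": 0, "dz": 0, "yaw": 0, "fingers": 0}]'

```text
t: 16.35
tool_pos: [0.423, 0.1186, 0.0799]
ee_rot: [[0.782, 0.623, -0.0], [0.623, -0.782, -0.0], [-0.0, 0.0, -1.0]]
contact_force: [-0.6, 0.0, 0.2]
grip_width: 0.005
gripper_force: 0.0
```

Request:
jog_arm --increments '[{"dx": 0, "dy": 0, "dz": 0.02, "yaw": 0, "fingers": 0}, {"dx": 0, "dy": 0, "dz": 0, "yaw": 0, "fingers": 0}]'

```text
t: 16.55
tool_pos: [0.423, 0.1186, 0.0796]
ee_rot: [[0.782, 0.623, -0.0], [0.623, -0.782, -0.0], [-0.0, -0.0, -1.0]]
contact_force: [0.6, 0.2, -0.2]
grip_width: 0.004
gripper_force: 0.0
```

Request:
jog_arm --increments '[{"dx": 0, "dy": 0, "dz": 0.02, "yaw": 0, "fingers": 0}, {"dx": 0, "dy": 0, "dz": 0, "yaw": 0, "fingers": 0}]'

```text
t: 16.75
tool_pos: [0.4231, 0.1186, 0.0795]
ee_rot: [[0.782, 0.623, -0.0], [0.623, -0.782, 0.0], [-0.0, -0.0, -1.0]]
contact_force: [-1.2, -0.5, 4.0]
grip_width: 0.003
gripper_force: 1.6
```

```bash
python3 st.py
```

```text
t 16.75 p [0.4231 0.1186 0.0795] x [ 0.782  0.623 -0.   ] y [ 0.623 -0.782 -0.   ] F [-1.2  -0.51  4.  ] M [-0.04  0.37  0.01] J [-1.29  0.38  1.06  2.27 -0.5   0.74 -0.78] g 0.0026576616246394504
```

Request:
jog_arm --increments '[{"dx": 0, "dy": 0, "dz": 0.02, "yaw": 0, "fingers": 0}, {"dx": 0, "dy": 0, "dz": 0, "yaw": 0, "fingers": 0}]'

```text
t: 16.95
tool_pos: [0.423, 0.1186, 0.0794]
ee_rot: [[0.782, 0.623, -0.0], [0.623, -0.782, 0.0], [-0.0, -0.0, -1.0]]
contact_force: [-1.5, 0.7, 7.6]
grip_width: 0.004
gripper_force: 3.7
```

Request:
jog_arm --increments '[{"dx": 0, "dy": 0, "dz": 0.02, "yaw": 0, "fingers": 0}, {"dx": 0, "dy": 0, "dz": 0, "yaw": 0, "fingers": 0}]'

```text
t: 17.15
tool_pos: [0.423, 0.1187, 0.0792]
ee_rot: [[0.782, 0.623, -0.0], [0.623, -0.782, 0.0], [-0.0, -0.0, -1.0]]
contact_force: [-1.8, 0.2, 10.8]
grip_width: 0.008
gripper_force: 4.6
```

Request:
jog_arm --increments '[{"dx": 0, "dy": 0, "dz": 0.02, "yaw": 0, "fingers": 0}, {"dx": 0, "dy": 0, "dz": 0, "yaw": 0, "fingers": 0}]'

```text
t: 17.35
tool_pos: [0.423, 0.1187, 0.079]
ee_rot: [[0.782, 0.623, -0.0], [0.623, -0.782, 0.0], [-0.0, -0.001, -1.0]]
contact_force: [-3.3, -0.3, 12.4]
grip_width: 0.006
gripper_force: 5.6
```

Request:
jog_arm --increments '[{"dx": 0, "dy": 0, "dz": 0.02, "yaw": 0, "fingers": 0}, {"dx": 0, "dy": 0, "dz": 0, "yaw": 0, "fingers": 0}]'

```text
t: 17.55
tool_pos: [0.4229, 0.1187, 0.0788]
ee_rot: [[0.782, 0.623, -0.0], [0.623, -0.782, 0.0], [-0.0, -0.001, -1.0]]
contact_force: [-3.9, -0.6, 12.7]
grip_width: 0.008
gripper_force: 6.6
```

Request:
jog_arm --increments '[{"dx": 0, "dy": 0, "dz": -1, "yaw": 0, "fingers": 0.6}, {"dx": 0, "dy": 0, "dz": 0, "yaw": -0.15, "fingers": 0.6}, {"dx": 0, "dy": 0, "dz": 0, "yaw": -0.15, "fingers": 0.6}, {"dx": 0, "dy": 0, "dz": 0, "yaw": -0.15, "fingers": 0.6}, {"dx": 0, "dy": 0, "dz": 0, "yaw": 0, "fingers": 0.6}, {"dx": 0, "dy": 0, "dz": 0, "yaw": 0, "fingers": 0.6}, {"dx": 0, "dy": 0, "dz": 0, "yaw": 0, "fingers": 0.6}, {"dx": 0, "dy": 0, "dz": 0, "yaw": 0, "fingers": 0.6}]'

```text
t: 18.35
tool_pos: [0.423, 0.1186, 0.0886]
ee_rot: [[0.435, 0.9, -0.0], [0.9, -0.435, -0.0], [-0.0, 0.0, -1.0]]
contact_force: [0.1, -0.4, -0.2]
grip_width: 0.597
gripper_force: 0.0
```

Request:
jog_arm --increments '[{"dx": 0, "dy": 0, "dz": 1.7, "yaw": 0, "fingers": 0.6}, {"dx": 0, "dy": 0, "dz": 1.7, "yaw": 0, "fingers": 0.6}, {"dx": 0, "dy": 0, "dz": 0, "yaw": 0, "fingers": 0.6}, {"dx": 0, "dy": 0, "dz": 0, "yaw": 0, "fingers": 0}, {"dx": 0, "dy": 0, "dz": 0, "yaw": 0, "fingers": 0}, {"dx": 0, "dy": 0, "dz": 0, "yaw": 0, "fingers": 0}, {"dx": 0, "dy": 0, "dz": 0, "yaw": 0, "fingers": 0}]'

```text
t: 19.05
tool_pos: [0.4235, 0.1187, 0.0552]
ee_rot: [[0.433, 0.901, 0.001], [0.901, -0.433, 0.001], [0.001, 0.001, -1.0]]
contact_force: [0.3, -2.0, 4.8]
grip_width: 0.425
gripper_force: 30.0
```

```bash
python3 st.py
```

```text
t 19.05 p [0.4235 0.1187 0.0552] x [0.433 0.901 0.001] y [ 0.901 -0.433  0.001] F [ 0.32 -1.96  4.77] M [-0.48 -0.03 -0.06] J [-1.15  0.38  0.87  2.29 -0.48  0.66 -0.37] g 0.4250615635423703
```

Request:
jog_arm --increments '[{"dx": 0, "dy": 0, "dz": 0, "yaw": 0.14, "fingers": 0}, {"dx": 0, "dy": 0, "dz": 0, "yaw": 0.14, "fingers": 0}, {"dx": 0, "dy": 0, "dz": 0, "yaw": 0, "fingers": 0}]'

```text
t: 19.35
tool_pos: [0.4233, 0.1188, 0.0549]
ee_rot: [[0.667, 0.745, 0.001], [0.745, -0.667, -0.0], [0.0, 0.0, -1.0]]
contact_force: [-1.0, 0.2, 6.8]
grip_width: 0.421
gripper_force: 30.0
```

Request:
jog_arm --increments '[{"dx": 0, "dy": 0, "dz": 0, "yaw": 0, "fingers": 0.6}, {"dx": 0, "dy": 0, "dz": 0, "yaw": 0, "fingers": 0.6}, {"dx": 0, "dy": 0, "dz": 0, "yaw": 0, "fingers": 0.6}, {"dx": 0, "dy": 0, "dz": -2, "yaw": 0, "fingers": 0.6}, {"dx": 0, "dy": 0, "dz": -0.7, "yaw": 0, "fingers": 0}, {"dx": 0, "dy": 0, "dz": 0, "yaw": 0, "fingers": 0}, {"dx": 0, "dy": 0, "dz": 0, "yaw": 0, "fingers": 0}, {"dx": 0, "dy": 0, "dz": 0, "yaw": 0, "fingers": 0}]'

```text
t: 20.15
tool_pos: [0.4227, 0.1186, 0.0812]
ee_rot: [[0.665, 0.747, -0.0], [0.747, -0.665, -0.0], [-0.0, -0.0, -1.0]]
contact_force: [-0.4, 0.1, -0.5]
grip_width: 0.298
gripper_force: 0.0
```

Request:
jog_arm --increments '[{"dx": 0, "dy": 0, "dz": 0, "yaw": 0, "fingers": 0}, {"dx": 0, "dy": 0, "dz": 0, "yaw": 0, "fingers": 0}, {"dx": 0, "dy": 0, "dz": 0, "yaw": 0, "fingers": 0}, {"dx": 0, "dy": 0, "dz": 0, "yaw": 0, "fingers": 0}]'

```text
t: 20.55
tool_pos: [0.423, 0.1185, 0.0816]
ee_rot: [[0.665, 0.746, -0.0], [0.746, -0.665, -0.0], [-0.0, 0.0, -1.0]]
contact_force: [0.0, -0.2, 0.7]
grip_width: 0.006
gripper_force: 0.0
```

Request:
jog_arm --increments '[{"dx": 0, "dy": 0, "dz": 0.18, "yaw": 0, "fingers": 0}, {"dx": 0, "dy": 0, "dz": 0, "yaw": 0, "fingers": 0}, {"dx": 0, "dy": 0, "dz": 0, "yaw": 0, "fingers": 0}]'

```text
t: 20.85
tool_pos: [0.423, 0.1186, 0.0798]
ee_rot: [[0.665, 0.746, -0.0], [0.746, -0.665, -0.0], [-0.0, -0.0, -1.0]]
contact_force: [-0.2, 0.1, -0.1]
grip_width: 0.007
gripper_force: 0.0
```

Request:
jog_arm --increments '[{"dx": 0, "dy": 0, "dz": 0.02, "yaw": 0, "fingers": 0}, {"dx": 0, "dy": 0, "dz": 0, "yaw": 0, "fingers": 0}]'

```text
t: 21.05
tool_pos: [0.423, 0.1186, 0.0797]
ee_rot: [[0.665, 0.746, -0.0], [0.746, -0.665, -0.0], [-0.0, 0.0, -1.0]]
contact_force: [-0.7, -0.1, 0.1]
grip_width: 0.005
gripper_force: 0.0
```

Request:
jog_arm --increments '[{"dx": 0, "dy": 0, "dz": 0.02, "yaw": 0, "fingers": 0}, {"dx": 0, "dy": 0, "dz": 0, "yaw": 0, "fingers": 0}]'

```text
t: 21.25
tool_pos: [0.423, 0.1186, 0.0795]
ee_rot: [[0.665, 0.746, -0.0], [0.746, -0.665, 0.0], [-0.0, -0.0, -1.0]]
contact_force: [-0.0, 0.6, 0.5]
grip_width: 0.006
gripper_force: 0.0
```

Request:
jog_arm --increments '[{"dx": 0, "dy": 0, "dz": 0.02, "yaw": 0, "fingers": 0}, {"dx": 0, "dy": 0, "dz": 0, "yaw": 0, "fingers": 0}]'

```text
t: 21.45
tool_pos: [0.4231, 0.1186, 0.0793]
ee_rot: [[0.665, 0.746, -0.0], [0.746, -0.665, 0.0], [0.0, -0.0, -1.0]]
contact_force: [-1.1, -1.1, 3.1]
grip_width: 0.009
gripper_force: 1.6
```

Request:
jog_arm --increments '[{"dx": 0, "dy": 0, "dz": 0.02, "yaw": 0, "fingers": 0}, {"dx": 0, "dy": 0, "dz": 0, "yaw": 0, "fingers": 0}]'

```text
t: 21.65
tool_pos: [0.4231, 0.1186, 0.0792]
ee_rot: [[0.665, 0.746, -0.0], [0.746, -0.665, 0.0], [0.0, -0.0, -1.0]]
contact_force: [-1.6, 0.2, 7.9]
grip_width: 0.005
gripper_force: 4.1
```

Request:
jog_arm --increments '[{"dx": 0, "dy": 0, "dz": 0.02, "yaw": 0, "fingers": 0}, {"dx": 0, "dy": 0, "dz": 0, "yaw": 0, "fingers": 0}]'

```text
t: 21.85
tool_pos: [0.423, 0.1186, 0.079]
ee_rot: [[0.665, 0.746, -0.0], [0.746, -0.665, 0.0], [0.0, -0.0, -1.0]]
contact_force: [-3.0, -0.8, 9.1]
grip_width: 0.002
gripper_force: 5.2
```

Request:
jog_arm --increments '[{"dx": 0, "dy": 0, "dz": -2, "yaw": 0, "fingers": 0}, {"dx": 0, "dy": 0, "dz": -5, "yaw": 0, "fingers": 0.5}, {"dx": 0, "dy": 0, "dz": -5, "yaw": 0, "fingers": 0.5}, {"dx": 0, "dy": 0, "dz": -4, "yaw": 0, "fingers": 0.5}, {"dx": -2, "dy": 2.3, "dz": 0, "yaw": 0, "fingers": 0.5}]'

```text
t: 22.35
tool_pos: [0.4238, 0.0986, 0.1952]
ee_rot: [[0.654, 0.757, -0.0], [0.757, -0.654, 0.01], [0.008, -0.007, -1.0]]
contact_force: [0.3, -0.3, -0.1]
grip_width: 0.309
gripper_force: 0.0
```

```bash
cat > drip.py <<'E'
from ctr import *
from scipy.optimize import least_squares
for c in('top','scene'):
    im,d=snap(c,c+'2'); o=cams.outline_of('dripper',c)[0]; P=pts(c,d,o['pixels'])
    q=P[(P[:,2]>.088)&(P[:,2]<.1)]; ci=circ(q[q[:,0]>.515],.054)
    h=P[(np.hypot(*(P[:,:2]-ci[:2]).T)>.064)&(P[:,2]>.03)&(P[:,2]<.1)]
    ce=np.median(h,axis=0); w=h[:,:2]-ci[:2]; a=np.arctan2(*np.median(w,axis=0)[::-1])
    print(c,o['confidence'],'rim',len(q),ci,'handle',len(h),ce.round(4),np.hypot(*w.T).max().round(3),'top z',h[:,2].max().round(3),'ang',a, 'grip',ci[:2]+.078*np.array([np.cos(a),np.sin(a)]))
    A=pts(c,d); r=A[(A[:,0]>.5)&(A[:,0]<.64)&(abs(A[:,1]+.02)<.06)&(A[:,2]>.178)&(A[:,2]<.195)]; print('ring',len(r),circ(r,.043))
E
python3 drip.py; python3 st.py
```

```text
top 0.61 rim 399 [ 0.5497 -0.2828] handle 71 [ 0.4755 -0.2817  0.0818] 0.086 top z 0.091 ang 3.127399778349457 grip [ 0.47170786 -0.28169299]
ring 843 [ 0.5809 -0.0182]
scene 0.88 rim 413 [ 0.5514 -0.2842] handle 132 [ 0.4729 -0.2889  0.0739] 0.088 top z 0.09 ang -3.082340892249068 grip [ 0.47353688 -0.28881893]
ring 593 [ 0.5813 -0.0204]
t 22.55 p [0.4226 0.0948 0.1931] x [0.658 0.753 0.004] y [ 0.753 -0.658 -0.007] F [ 0.29 -0.4   0.49] M [-0.03  0.08  0.06] J [-1.63 -0.02  1.3   2.18  0.02  0.97 -1.06] g 0.47698879703639385
```

Request:
jog_arm --increments '[{"dx": 0, "dy": 0, "dz": -0.5, "yaw": -0.15, "fingers": 0.5}, {"dx": 0, "dy": 0, "dz": -0.5, "yaw": -0.15, "fingers": 0.5}, {"dx": 0, "dy": 0, "dz": -0.5, "yaw": -0.15, "fingers": 0.5}, {"dx": 0, "dy": 0, "dz": 0, "yaw": -0.15, "fingers": 0.5}, {"dx": 0, "dy": 0, "dz": 0, "yaw": -0.15, "fingers": 0.5}, {"dx": 0, "dy": 0, "dz": 0, "yaw": -0.15, "fingers": 0.5}, {"dx": 0, "dy": 0, "dz": 0, "yaw": -0.15, "fingers": 0.5}, {"dx": 0, "dy": 0, "dz": 0, "yaw": -0.15, "fingers": 0.5}]'

```text
t: 23.35
tool_pos: [0.4227, 0.0946, 0.2082]
ee_rot: [[-0.469, 0.883, -0.002], [0.883, 0.469, 0.004], [0.005, 0.0, -1.0]]
contact_force: [-0.3, -1.1, -0.2]
grip_width: 0.503
gripper_force: 0.0
```

Request:
jog_arm --increments '[{"dx": 0, "dy": 0, "dz": 0, "yaw": -0.15, "fingers": 0.5}, {"dx": 0, "dy": 0, "dz": 0, "yaw": -0.15, "fingers": 0.5}, {"dx": 0, "dy": 0, "dz": 0, "yaw": -0.15, "fingers": 0.5}, {"dx": 0, "dy": 0, "dz": 0, "yaw": -0.15, "fingers": 0.5}, {"dx": 0, "dy": 0, "dz": 0, "yaw": -0.15, "fingers": 0.5}, {"dx": 0, "dy": 0, "dz": 0, "yaw": -0.15, "fingers": 0.5}, {"dx": 0, "dy": 0, "dz": 0, "yaw": -0.15, "fingers": 0.5}, {"dx": 0, "dy": 0, "dz": 0, "yaw": 0, "fingers": 0.5}]'

```text
t: 24.15
tool_pos: [0.4227, 0.0946, 0.2083]
ee_rot: [[-0.999, 0.035, -0.002], [0.035, 0.999, 0.005], [0.003, 0.005, -1.0]]
contact_force: [-0.5, -0.4, -0.9]
grip_width: 0.501
gripper_force: 0.0
```

```bash
python3 st.py .4725 -.285 .2
```

```text
t 24.15 p [0.4227 0.0946 0.2083] x [-0.999  0.035  0.003] y [0.035 0.999 0.005] F [-0.54 -0.39 -0.95] M [ 0.    0.   -0.01] J [-1.9  -0.47  1.27  2.16  0.48  1.18  0.67] g 0.5014167633349503
delta cm [ -6.33 -37.77   0.62]
```

Request:
jog_arm --increments '[{"dx": -1.5, "dy": -3, "dz": 0, "yaw": 0, "fingers": 0.5}, {"dx": -1.5, "dy": -4, "dz": 0, "yaw": 0, "fingers": 0.5}, {"dx": -1.5, "dy": -4, "dz": 0, "yaw": 0, "fingers": 0.5}, {"dx": -1.8, "dy": -4, "dz": 0, "yaw": 0, "fingers": 0.5}]'

```text
t: 24.55
tool_pos: [0.4685, -0.0569, 0.2161]
ee_rot: [[-0.999, 0.042, 0.011], [0.042, 0.999, 0.004], [-0.01, 0.005, -1.0]]
contact_force: [0.5, -0.2, -0.2]
grip_width: 0.499
gripper_force: 0.0
```

```bash
python3 st.py .4725 -.285 .2
```

```text
t 24.55 p [ 0.4685 -0.0569  0.2161] x [-0.999  0.042 -0.01 ] y [0.042 0.999 0.005] F [ 0.48 -0.23 -0.21] M [-0.02 -0.01  0.05] J [-1.67 -0.49  1.37  2.09  0.52  1.2   1.01] g 0.4992795031067234
delta cm [ -1.34 -22.78   1.52]
```

Request:
jog_arm --increments '[{"dx": -0.5, "dy": -3, "dz": 0, "yaw": 0, "fingers": 0.5}, {"dx": -0.5, "dy": -4, "dz": 0, "yaw": 0, "fingers": 0.5}, {"dx": -0.3, "dy": -4, "dz": 0, "yaw": 0, "fingers": 0.5}, {"dx": 0, "dy": -3, "dz": 0, "yaw": 0, "fingers": 0.5}]'

```text
t: 24.95
tool_pos: [0.4512, -0.1914, 0.2321]
ee_rot: [[-0.998, 0.046, 0.032], [0.046, 0.999, -0.003], [-0.033, -0.002, -0.999]]
contact_force: [-0.2, -0.0, 0.7]
grip_width: 0.504
gripper_force: 0.0
```

```bash
python3 st.py .4725 -.285 .15
```

```text
t 24.95 p [ 0.4512 -0.1914  0.2321] x [-0.998  0.046 -0.033] y [ 0.046  0.999 -0.002] F [-0.2  -0.04  0.7 ] M [ 0.01  0.02 -0.  ] J [-1.4  -0.49  1.37  2.05  0.52  1.21  1.29] g 0.5035933788158171
delta cm [-2.29 -9.24  8.31]
```

```bash
cat > kin.py <<'E'
import numpy as np
from scipy.spatial.transform import Rotation as Ro
from scipy.optimize import least_squares
# J, p, x-axis
D=[([-1.351,.426,.074,1.606,-.034,1.111,-.067],[.2433,.6296,.2055],[-.933,.361,0]),
([-.81,.01,.4,2.13,0,1.0,.79],[.4189,.1174,.2057],[-.932,.362,0]),
([-.77,.2,.4,2.25,-.12,.71,.91],[.4223,.117,.0902],[-.933,.36,0]),
([-.73,.15,.35,2.22,-.07,.78,1.31],[.4217,.1156,.1192],[-.997,-.079,0]),
([-.7,.27,.32,2.26,-.15,.62,1.38],[.4237,.1183,.0553],[-.997,-.081,0]),
([-.88,.3,.53,2.27,-.26,.62,.59],[.4234,.1185,.0541],[-.678,.735,0]),
([-1.24,.45,1.0,2.29,-.6,.69,-.84],[.4232,.1185,.0526],[.869,.494,0]),
([-1.39,.44,1.21,2.27,-.58,.8,-1.14],[.4226,.1185,.0923],[.975,.221,0]),
([-1.26,.32,.99,2.26,-.4,.74,-.58],[.4231,.1186,.0892],[.567,.824,0]),
([-1.63,-.02,1.3,2.18,.02,.97,-1.06],[.4226,.0948,.1931],[.658,.753,.004]),
([-1.9,-.47,1.27,2.16,.48,1.18,.67],[.4227,.0946,.2083],[-.999,.035,.003]),
([-1.67,-.49,1.37,2.09,.52,1.2,1.01],[.4685,-.0569,.2161],[-.999,.042,-.01]),
([-1.4,-.49,1.37,2.05,.52,1.21,1.29],[.4512,-.1914,.2321],[-.998,.046,-.033])]
def fk(J,q,s):
    # q: yaw0,d1,a1,d3,a3,d5,a5,a6,d7,yaw7
    R=Ro.from_euler('z',q[0]+s[0]*J[0]); p=np.array([0,0,q[1]])
    p=p+R.apply([q[2],0,0]); R=R*Ro.from_euler('y',J[1])
    p=p+R.apply([0,0,q[3]]); R=R*Ro.from_euler('z',s[1]*J[2])
    p=p+R.apply([q[4],0,0]); R=R*Ro.from_euler('y',J[3]); p=p+R.apply([q[5],0,0])
    p=p+R.apply([0,0,q[6]]); R=R*Ro.from_euler('z',s[2]*J[4]); R=R*Ro.from_euler('y',J[5])
    p=p+R.apply([q[7],0,q[8]]); R=R*Ro.from_euler('z',s[3]*J[6]+q[9]); return p,R
def res(q,s):
    r=[]
    for J,p,x in D:
        P,R=fk(J,q,s); r+=[*(P-p),*(.3*(R.apply([1,0,0])-x)),*(.3*(R.apply([0,0,1])[:2]))]
    return np.array(r)
def fit():
    best=None
    import itertools
    for s in itertools.product([1,-1],repeat=4):
        for y0,y7 in itertools.product([0,np.pi/2,np.pi,-np.pi/2],repeat=2):
            if s[0]!=-1: continue
            f=least_squares(res,[y0,.3,0,.35,0,0,.35,0,.3,y7],args=(s,),max_nfev=30)
            if best is None or f.cost<best[0]: best=(f.cost,f.x,s)
    f=least_squares(res,best[1],args=(best[2],)); return f.x,best[2],f.cost,f.fun
if __name__=='__main__':
    q,s,c,fun=fit(); print(q.round(4),s,c,abs(fun).max()); np.savez('kin.npz',q=q,s=s)
E
time python3 kin.py
```

```text
[-0.0885  0.4015 -0.0136  0.5483  0.0214  0.0129  0.4697 -0.0359  0.4799
  1.4837] (-1, -1, -1, -1) 0.0023083525952827203 0.026445333543206287
real	0m47.248s
user	0m47.501s
sys	0m0.077s
```

```bash
cat > sim.py <<'E'
import numpy as np
from kin import fk,Ro
z=np.load('kin.npz');q,s=z['q'],z['s']
lo=np.array([-2.85,-.5,-1.23,.21,-1.02,.16,-2.73])+.01;hi=np.array([2.85,2.14,1.37,2.46,4.16,2.05,2.73])-.01
def jac(J):
    p,R=fk(J,q,s);K=np.zeros((6,7))
    for i in range(7):
        d=np.array(J,float);d[i]+=1e-5;p2,R2=fk(d,q,s);K[:3,i]=(p2-p)/1e-5;K[3:,i]=(R2*R.inv()).as_rotvec()/1e-5
    return p,R,K
def goto(J,tgt,ang,n=25):
    J=np.array(J,float);p0,R0=fk(J,q,s);x=R0.apply([1,0,0]);a0=np.arctan2(x[1],x[0])
    for k in range(1,n+1):
        a=a0+(ang)*k/n; tp=p0+(np.array(tgt)-p0)*k/n
        Rt=Ro.from_matrix(np.c_[[np.cos(a),np.sin(a),0],[np.sin(a),-np.cos(a),0],[0,0,-1]])
        for _ in range(3):
            p,R,K=jac(J); e=np.r_[tp-p,(Rt*R.inv()).as_rotvec()]
            W=np.ones(7)
            for _ in range(3):
                dJ=(K*W).T@np.linalg.solve((K*W)@(K*W).T+1e-4*np.eye(6),e)*1
                bad=((J+dJ*W<lo)|(J+dJ*W>hi))&(W>0)
                if not bad.any():break
                W[bad]=0
            J=np.clip(J+dJ*W,lo,hi)
    p,R,K=jac(J); return J,np.linalg.norm(tp-p)
if __name__=='__main__':
    J0=[-.7,.27,.32,2.26,-.15,.62,1.38]
    p,_=fk(J0,q,s)
    J,e=goto(J0,p,-3.0);print('check vs [-1.39 .44 1.21 2.27 -.58 .8 -1.14]',J.round(2),e)
    C=[-1.4,-.49,1.37,2.05,.52,1.21,1.29]
    for name,t,a in [('handle low',(.4725,-.285,.13),0),('far low',(.6,-.45,.15),0),('far',(.55,-.5,.3),0),('neg yaw',(.4725,-.285,.15),1.2),('pos yaw',(.4725,-.285,.15),-3.1)]:
        J,e=goto(C,t,a);J2,e2=goto(J,(.505,-.02,.25),0 if abs(a)<3 or True else 0);J3,e3=goto(J,(.505,-.02,.25),-a if abs(a)<2 else 0);print(name,J.round(2),round(e,3),'-> place',J3.round(2),round(e3,3))
E
python3 sim.py
```

```text
check vs [-1.39 .44 1.21 2.27 -.58 .8 -1.14] [-1.25  0.4   0.93  2.25 -0.5   0.71 -1.31] 5.170219374323177e-10
handle low [-1.25 -0.49  1.36  2.13  0.55  1.15  1.38] 0.129 -> place [-1.79 -0.49  1.36  2.    0.51  1.28  0.92] 0.031
far low [-1.19 -0.49  1.36  1.98  0.55  1.23  1.52] 0.261 -> place [-1.79 -0.49  1.36  2.    0.51  1.28  0.92] 0.031
far [-1.17 -0.49  1.36  1.76  0.52  1.43  1.66] 0.196 -> place [-1.79 -0.49  1.36  2.    0.51  1.28  0.92] 0.031
neg yaw [-1.25 -0.49  1.36  2.13  0.55  1.14  2.59] 0.115 -> place [-1.79 -0.49  1.36  2.    0.51  1.28  0.92] 0.031
pos yaw [-0.9  -0.49  1.36  2.1   0.44  1.14 -1.25] 0.18 -> place [-1.77 -0.47  1.36  2.    0.49  1.27 -2.1 ] 0.033
```

```bash
cat > search.py <<'E'
from sim import *
import time
rng=np.random.default_rng(1);C=[-1.4,-.49,1.37,2.05,.52,1.21,1.29];best=[];t0=time.time()
while time.time()-t0<230:
    J=np.array(C);seq=[];yaw=0;es=[];L=0;pp=np.array([.45,-.19,.23])
    for k in range(rng.integers(1,4)):
        r=rng.uniform(.45,.8);b=rng.uniform(-.5,1.2);t=np.array([r*np.cos(b),r*np.sin(b),rng.uniform(.22,.45)]);a=rng.choice([0,0,.8,-.8,1.5,-1.5,-3])
        J,e=goto(J,t,a,8);seq.append((t.round(2).tolist(),a));yaw+=a;es.append(e);L+=max(np.linalg.norm(t-pp)/.04,abs(a)/.15);pp=t
    d=(-yaw+np.pi/2)%np.pi-np.pi/2
    J1,e1=goto(J,(.4725,-.285,.2),d,12); J2,e2=goto(J1,(.4725,-.285,.05),0,5); J3,e3=goto(J2,(.4725,-.285,.26),0,6);J4,e4=goto(J3,(.505,-.02,.26),0,10)
    m=min([np.min(np.r_[x-lo,hi-x]) for x in(J1,J2,J3,J4)])
    sc=max(e1,e2,e3,e4)*10-min(m,.1)*2+L*.004
    best.append((sc,seq,d,max(es),max(e1,e2,e3,e4),m,L,J1.round(2),J4.round(2)))
best.sort(key=lambda b:b[0])
print(len(best))
for b in best[:5]:print(b)
E
python3 search.py
```

```text
1657
(np.float64(-0.17866654691088352), [([0.44, -0.12, 0.29], np.float64(-0.8))], np.float64(0.7999999999999998), np.float64(1.403015819832495e-08), np.float64(1.1975578316126472e-08), np.float64(0.21261455598168189), np.float64(5.333333333333334), array([-0.47,  0.36,  1.09,  1.91, -0.36,  1.08,  2.29]), array([-1.07,  0.12,  1.07,  1.94, -0.12,  1.15,  1.57]))
(np.float64(-0.17393959459516153), [([0.48, 0.04, 0.35], np.float64(-0.8))], np.float64(0.7999999999999998), np.float64(1.0484436573859473e-08), np.float64(1.7021280108874704e-08), np.float64(0.1825986330306597), np.float64(6.515058798009347), array([-0.49,  0.38,  1.12,  1.91, -0.38,  1.09,  2.31]), array([-1.13,  0.13,  1.14,  1.94, -0.13,  1.15,  1.59]))
(np.float64(-0.171924727654576), [([0.51, 0.01, 0.42], np.float64(-0.8))], np.float64(0.7999999999999998), np.float64(1.42966215959885e-07), np.float64(1.6853001843046776e-08), np.float64(0.18338741254029922), np.float64(7.018775953851391), array([-0.49,  0.38,  1.12,  1.91, -0.38,  1.09,  2.31]), array([-1.13,  0.13,  1.14,  1.94, -0.13,  1.15,  1.59]))
(np.float64(-0.16500872048446186), [([0.46, 0.12, 0.39], np.float64(-0.8))], np.float64(0.7999999999999998), np.float64(1.8984970435626138e-08), np.float64(1.902572944464386e-08), np.float64(0.17388174648686583), np.float64(8.74777231456093), array([-0.5 ,  0.38,  1.13,  1.91, -0.39,  1.09,  2.31]), array([-1.15,  0.14,  1.16,  1.94, -0.14,  1.15,  1.59]))
(np.float64(-0.15999989030111247), [([0.49, -0.02, 0.36], np.float64(-1.5))], np.float64(1.5), np.float64(1.7337071688532295e-08), np.float64(1.0969888753753688e-08), np.float64(0.24611502522351358), np.float64(10.0), array([-0.45,  0.35,  1.06,  1.91, -0.35,  1.08,  2.28]), array([-1.01,  0.11,  1.  ,  1.94, -0.1 ,  1.15,  1.56]))
```

Request:
jog_arm --increments '[{"dx": 0, "dy": 2, "dz": -1, "yaw": 0.15, "fingers": 0.5}, {"dx": 0, "dy": 2, "dz": -1, "yaw": 0.15, "fingers": 0.5}, {"dx": 0, "dy": 2, "dz": -1, "yaw": 0.15, "fingers": 0.5}, {"dx": 0, "dy": 0, "dz": -1, "yaw": 0.15, "fingers": 0.5}, {"dx": 0, "dy": 0, "dz": -1, "yaw": 0.15, "fingers": 0.5}, {"dx": 0, "dy": 0, "dz": -1, "yaw": 0.15, "fingers": 0.5}]'

```text
t: 25.55
tool_pos: [0.4609, -0.13, 0.2919]
ee_rot: [[-0.582, 0.813, 0.031], [0.813, 0.582, -0.004], [-0.022, 0.023, -1.0]]
contact_force: [-0.0, -0.7, 0.2]
grip_width: 0.499
gripper_force: 0.0
```

```bash
python3 st.py .4725 -.285 .15
```

```text
t 25.55 p [ 0.4609 -0.13    0.2919] x [-0.582  0.813 -0.022] y [0.813 0.582 0.023] F [-0.04 -0.72  0.16] M [-0.02  0.05  0.  ] J [-1.18 -0.19  1.22  1.98  0.2   1.2   0.58] g 0.49862333262185793
delta cm [-12.97  -8.4   14.29]
```

```bash
cat > s2.py <<'E'
from sim import *
J=[-1.18,-.19,1.22,1.98,.2,1.2,.58]
for d in (0,-.7,-1.2):
  for w in [None,(.55,-.2,.3),(.6,-.3,.3),(.46,-.13,.4)]:
    A=np.array(J)
    if w: A,e0=goto(A,w,d)
    else: A,e0=goto(A,(.4609,-.13,.3),d)
    a=.95-d
    J1,e1=goto(A,(.4725,-.285,.2),a); J2,e2=goto(J1,(.4725,-.285,.05),0); J3,e3=goto(J2,(.4725,-.285,.26),0);J4,e4=goto(J3,(.505,-.02,.26),0);J5,e5=goto(J4,(.505,-.02,.2),0)
    print(d,w,np.round([e0,e1,e2,e3,e4,e5],3),J1.round(2),J2.round(2),J4.round(2),J5.round(2))
E
python3 s2.py
```

```text
0 None [0. 0. 0. 0. 0. 0.] [-0.45  0.35  1.06  1.91 -0.35  1.08  2.31] [-0.28  0.56  0.88  2.03 -0.6   0.82  2.51] [-1.01  0.11  1.    1.94 -0.1   1.15  1.59] [-0.95  0.21  0.98  2.01 -0.2   1.02  1.69]
0 (0.55, -0.2, 0.3) [0. 0. 0. 0. 0. 0.] [-0.4   0.33  0.99  1.91 -0.31  1.07  2.28] [-0.24  0.54  0.82  2.03 -0.55  0.8   2.48] [-0.89  0.1   0.87  1.93 -0.08  1.14  1.58] [-0.85  0.18  0.86  2.01 -0.16  1.02  1.65]
0 (0.6, -0.3, 0.3) [0. 0. 0. 0. 0. 0.] [-0.38  0.32  0.97  1.91 -0.3   1.06  2.27] [-0.23  0.53  0.81  2.03 -0.54  0.8   2.46] [-0.85  0.09  0.83  1.93 -0.08  1.14  1.57] [-0.82  0.18  0.82  2.01 -0.15  1.01  1.64]
0 (0.46, -0.13, 0.4) [0.    0.092 0.192 0.065 0.03  0.058] [-1.24 -0.46  1.36  2.05  0.49  1.2   1.48] [-1.22 -0.46  1.36  2.17  0.52  1.12  1.43] [-1.76 -0.46  1.36  1.99  0.47  1.28  0.99] [-1.73 -0.46  1.36  2.1   0.49  1.18  0.97]
-0.7 None [0. 0. 0. 0. 0. 0.] [-0.4   0.33  0.99  1.91 -0.31  1.07  2.28] [-0.24  0.54  0.83  2.03 -0.56  0.8   2.48] [-0.89  0.1   0.87  1.94 -0.08  1.14  1.58] [-0.86  0.18  0.87  2.01 -0.16  1.02  1.65]
-0.7 (0.55, -0.2, 0.3) [0
[... 794 characters left out ...]
[-0.78  0.17  0.78  2.01 -0.14  1.01  1.63]
-1.2 (0.55, -0.2, 0.3) [0. 0. 0. 0. 0. 0.] [-0.31  0.29  0.88  1.91 -0.26  1.05  2.23] [-0.17  0.51  0.74  2.03 -0.49  0.78  2.42] [-0.73  0.09  0.71  1.93 -0.06  1.14  1.56] [-0.71  0.16  0.7   2.01 -0.12  1.01  1.62]
-1.2 (0.6, -0.3, 0.3) [0. 0. 0. 0. 0. 0.] [-0.32  0.29  0.89  1.91 -0.26  1.06  2.24] [-0.18  0.51  0.75  2.03 -0.49  0.78  2.43] [-0.75  0.09  0.72  1.93 -0.06  1.14  1.56] [-0.72  0.16  0.72  2.01 -0.13  1.01  1.62]
-1.2 (0.46, -0.13, 0.4) [0. 0. 0. 0. 0. 0.] [-0.41  0.33  1.    1.91 -0.32  1.07  2.29] [-0.25  0.54  0.83  2.03 -0.56  0.81  2.48] [-0.91  0.1   0.89  1.94 -0.08  1.14  1.58] [-0.87  0.19  0.88  2.01 -0.17  1.02  1.66]
```

Request:
jog_arm --increments '[{"dx": 0, "dy": 0, "dz": 0, "yaw": 0.15, "fingers": 0.5}, {"dx": 0, "dy": 0, "dz": 0, "yaw": 0.15, "fingers": 0.5}, {"dx": 0, "dy": 0, "dz": 0, "yaw": 0.15, "fingers": 0.5}, {"dx": 0, "dy": 0, "dz": 0, "yaw": 0.15, "fingers": 0.5}, {"dx": 0, "dy": 0, "dz": 0, "yaw": 0.15, "fingers": 0.5}, {"dx": 0, "dy": 0, "dz": 0, "yaw": 0.15, "fingers": 0.5}, {"dx": 0, "dy": 0, "dz": 0, "yaw": 0.15, "fingers": 0.5}]'

```text
t: 26.25
tool_pos: [0.4609, -0.1303, 0.2914]
ee_rot: [[0.416, 0.909, 0.031], [0.909, -0.416, -0.004], [0.01, 0.03, -1.0]]
contact_force: [0.6, -0.2, 0.1]
grip_width: 0.499
gripper_force: 0.0
```

```bash
python3 st.py .4725 -.285 .2
```

```text
t 26.25 p [ 0.4609 -0.1303  0.2914] x [0.416 0.909 0.01 ] y [ 0.909 -0.416  0.03 ] F [ 0.59 -0.2   0.13] M [-0.07  0.12 -0.02] J [-0.95 -0.09  1.06  1.98  0.08  1.17 -0.35] g 0.49924155419916916
delta cm [-13.67   7.23   9.23]
```

Request:
jog_arm --increments '[{"dx": 0, "dy": 0, "dz": 0, "yaw": 0.15, "fingers": 0.5}, {"dx": 0, "dy": 0, "dz": 0, "yaw": 0.15, "fingers": 0.5}, {"dx": 0, "dy": 0, "dz": 0, "yaw": 0.15, "fingers": 0.5}, {"dx": 0, "dy": 0, "dz": 0, "yaw": 0.15, "fingers": 0.5}, {"dx": 0, "dy": 0, "dz": 0, "yaw": 0.15, "fingers": 0.5}, {"dx": 0, "dy": 0, "dz": 0, "yaw": 0.15, "fingers": 0.5}, {"dx": 0, "dy": 0, "dz": 0, "yaw": 0.15, "fingers": 0.5}, {"dx": 0, "dy": 0, "dz": 0, "yaw": 0.09, "fingers": 0.5}]'

```text
t: 27.05
tool_pos: [0.4609, -0.1303, 0.2913]
ee_rot: [[1.0, 0.001, 0.031], [0.001, -1.0, -0.003], [0.031, 0.004, -1.0]]
contact_force: [0.4, 0.6, -0.0]
grip_width: 0.504
gripper_force: 0.0
```

Request:
jog_arm --increments '[{"dx": 0, "dy": 4, "dz": 0, "yaw": 0, "fingers": 0.5}, {"dx": 0, "dy": 4, "dz": 0, "yaw": 0, "fingers": 0.5}, {"dx": 0, "dy": 4, "dz": 0, "yaw": 0, "fingers": 0.5}, {"dx": 0, "dy": 3, "dz": 3, "yaw": 0, "fingers": 0.5}, {"dx": 0, "dy": 0, "dz": 3, "yaw": 0, "fingers": 0.5}, {"dx": 0, "dy": 0, "dz": 0, "yaw": 0, "fingers": 0.5}]'

```text
t: 27.65
tool_pos: [0.4628, -0.2807, 0.2287]
ee_rot: [[1.0, 0.006, 0.025], [0.006, -1.0, -0.003], [0.025, 0.003, -1.0]]
contact_force: [-0.1, 0.0, 0.2]
grip_width: 0.495
gripper_force: 0.0
```

```bash
python3 st.py .4725 -.285 .13; python3 drip.py
python3 - <<'E'
from h import *
im,d=snap('wrist','w2');
for o in cams.outline_of('handle','wrist')[:2]+cams.outline_of('dripper','wrist')[:1]: print(o['confidence'],o['rect'])
E
```

```text
t 27.65 p [ 0.4628 -0.2807  0.2287] x [1.    0.006 0.025] y [ 0.006 -1.     0.003] F [-0.11  0.03  0.21] M [0.07 0.16 0.04] J [-0.47  0.29  1.1   1.94 -0.31  1.06 -0.81] g 0.4949175424755452
delta cm [0.72 0.41 9.89]
0.7 [264.1, 67.0, 126.4, 159.3]
0.58 [0.0, 238.0, 24.7, 33.4]
0.91 [263.7, 62.7, 125.0, 164.0]
  return _methods._mean(a, axis=axis, dtype=dtype,
  ret = um.true_divide(
Traceback (most recent call last):
  File "drip.py", line 8, in <module>
    print(c,o['confidence'],'rim',len(q),ci,'handle',len(h),ce.round(4),np.hypot(*w.T).max().round(3),'top z',h[:,2].max().round(3),'ang',a, 'grip',ci[:2]+.078*np.array([np.cos(a),np.sin(a)]))
                                                                        ~~~~~~~~~~~~~~~~~~^^
ValueError: zero-size array to reduction operation maximum which has no identity
```

View pics/w2.png

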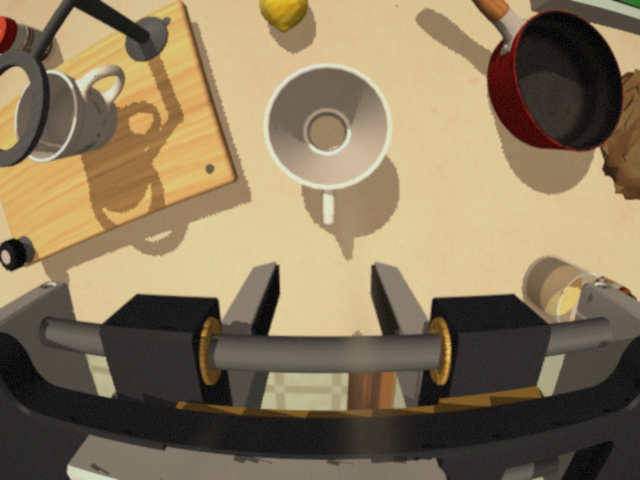

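The wrist view shows the dripper rim centred at about (328,127) and the handle bar at (328,190–222), pointing straight at the robot. I'll project these pixels.

```bash
cat > wp.py <<'E'
from h import *
def wproj(uv,z,o):
    p=cams.camera_params('wrist');a=np.array([uv[0]-p['cx'],uv[1]-p['cy']])/p['fx'];r=np.hypot(*a)
    d=np.array([*(a/r*np.sin(r)),np.cos(r)]);M=np.array(p['mount']);R=np.array(o['ee_rot'])
    d=R@M[:3,:3]@d;c=R@M[:3,3]+np.array(o['tool_pos']);return c+d*(z-c[2])/d[2]
E
python3 - <<'E'
from wp import *
o=arm.get_obs();R=np.array(o['ee_rot'])
for uv,z in(((328,127),.095),((328,192),.086),((328,222),.08),((328,206),.086)):
    P=wproj(uv,z,o);print(uv,P.round(4),(R.T@(P-o['tool_pos'])*100).round(2))
E
```

```text
(328, 127) [ 0.5543 -0.2806  0.095 ] [ 8.38  0.12 14.16]
(328, 192) [ 0.4973 -0.2815  0.086 ] [ 2.65  0.13 14.86]
(328, 222) [ 0.4692 -0.2819  0.08  ] [-0.18  0.13 15.37]
(328, 206) [ 0.4847 -0.2817  0.086 ] [ 1.39  0.13 14.82]
```

Request:
jog_arm --increments '[{"dx": 0.66, "dy": 0.1, "dz": 4, "yaw": 0, "fingers": 0.5}, {"dx": 0, "dy": 0, "dz": 4, "yaw": 0, "fingers": 0.5}, {"dx": 0, "dy": 0, "dz": 4, "yaw": 0, "fingers": 0.5}, {"dx": 0, "dy": 0, "dz": 0, "yaw": 0, "fingers": 0.5}]'

```text
t: 28.3
tool_pos: [0.4742, -0.28, 0.1102]
ee_rot: [[1.0, 0.014, 0.028], [0.014, -1.0, -0.001], [0.028, 0.001, -1.0]]
contact_force: [-0.2, 0.4, 1.6]
grip_width: 0.497
gripper_force: 0.0
```

```bash
python3 st.py .474 -.282 .045
python3 - <<'E'
from wp import *
o=arm.get_obs();im,d=snap('wrist','w3')
cv2.imwrite('pics/w3c.png',im[100:300,200:460,::-1])
E
```

```text
t 28.3 p [ 0.4742 -0.28    0.1102] x [1.    0.014 0.028] y [ 0.014 -1.     0.001] F [-0.21  0.38  1.58] M [-0.    0.16  0.02] J [-0.29  0.47  0.92  2.03 -0.52  0.86 -0.64] g 0.4968062343776421
delta cm [-0.21  0.19  6.52]
```

View pics/w3c.png

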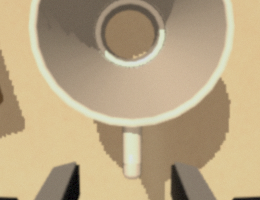

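Request:
jog_arm --increments '[{"dx": -0.2, "dy": 0.3, "dz": 3, "yaw": 0, "fingers": 0.5}, {"dx": 0, "dy": 0, "dz": 3.4, "yaw": 0, "fingers": 0.5}, {"dx": 0, "dy": 0, "dz": 0, "yaw": 0, "fingers": 0.4}, {"dx": 0, "dy": 0, "dz": 0, "yaw": 0, "fingers": 0}, {"dx": 0, "dy": 0, "dz": 0, "yaw": 0, "fingers": 0}, {"dx": 0, "dy": 0, "dz": 0, "yaw": 0, "fingers": 0}, {"dx": 0, "dy": 0, "dz": 0, "yaw": 0, "fingers": 0}]'

```text
t: 29.05
tool_pos: [0.476, -0.2851, 0.0497]
ee_rot: [[0.999, 0.013, 0.034], [0.013, -1.0, -0.003], [0.034, 0.003, -0.999]]
contact_force: [-0.4, 3.9, 2.3]
grip_width: 0.114
gripper_force: 30.0
```

Request:
jog_arm --increments '[{"dx": 0, "dy": 0, "dz": 0, "yaw": 0, "fingers": 0}, {"dx": 0, "dy": 0, "dz": 0, "yaw": 0, "fingers": 0}]'

```text
t: 29.25
tool_pos: [0.4758, -0.2849, 0.0494]
ee_rot: [[0.999, 0.013, 0.033], [0.013, -1.0, -0.002], [0.033, 0.003, -0.999]]
contact_force: [-2.8, 3.0, 10.7]
grip_width: 0.115
gripper_force: 30.0
```

```bash
python3 st.py .474 -.282 .045
```

```text
t 29.25 p [ 0.4758 -0.2849  0.0494] x [0.999 0.013 0.033] y [ 0.013 -1.     0.003] F [-2.79  2.96 10.71] M [0.98 0.21 0.28] J [-0.2   0.55  0.82  2.06 -0.63  0.75 -0.54] g 0.11455839653727458
delta cm [-0.2  -0.29  0.43]
```

Request:
jog_arm --increments '[{"dx": 0, "dy": 0, "dz": -0.5, "yaw": 0, "fingers": 0}, {"dx": 0, "dy": 0, "dz": -1, "yaw": 0, "fingers": 0}, {"dx": 0, "dy": 0, "dz": -3, "yaw": 0, "fingers": 0}, {"dx": 0, "dy": 0, "dz": -4, "yaw": 0, "fingers": 0}, {"dx": 0, "dy": 0, "dz": -4, "yaw": 0, "fingers": 0}, {"dx": 0, "dy": 0, "dz": -4, "yaw": 0, "fingers": 0}, {"dx": 0, "dy": 0, "dz": -4, "yaw": 0, "fingers": 0}, {"dx": 0, "dy": 0, "dz": -1, "yaw": 0, "fingers": 0}]'

```text
t: 30.05
tool_pos: [0.469, -0.2858, 0.2674]
ee_rot: [[0.999, 0.012, 0.037], [0.012, -1.0, -0.003], [0.037, 0.004, -0.999]]
contact_force: [0.5, -0.6, -3.0]
grip_width: 0.115
gripper_force: 30.0
```

```bash
python3 st.py
python3 - <<'E'
from wp import *
from ctr import circ
o=arm.get_obs();im,d=snap('wrist','w4')
for c in('top','scene'):
    im,d=snap(c,c+'4'); 
    q=cams.outline_of('dripper',c)
    if q:
        P=pts(c,d,q[0]['pixels']);zt=P[:,2].max();r=P[P[:,2]>zt-.012];r=r[(r[:,0]>.52)];print(c,q[0]['confidence'],zt,circ(r,.054))
E
```

```text
t 30.05 p [ 0.469  -0.2858  0.2674] x [0.999 0.012 0.037] y [ 0.012 -1.     0.004] F [ 0.51 -0.58 -3.04] M [0.02 0.33 0.03] J [-0.51  0.26  1.14  1.88 -0.28  1.13 -0.83] g 0.11537365060321103ctr.py:4: RuntimeWarning: Mean of empty slice.
  c0=P[:,:2].mean(0)
  ret = um.true_divide(
Traceback (most recent call last):
  File "ctr.py", line 6, in circ
    s=least_squares(f,[*c0]+([] if r else [.05]),loss='soft_l1',f_scale=.003);return np.round(s.x,4)
ValueError: Initial guess is outside of provided bounds
```

Request:
jog_arm --increments '[{"dx": 0.5, "dy": -2.5, "dz": 0, "yaw": 0, "fingers": 0}, {"dx": 0.5, "dy": -3.5, "dz": 0, "yaw": 0, "fingers": 0}, {"dx": 0.5, "dy": -4, "dz": 0, "yaw": 0, "fingers": 0}, {"dx": 0.5, "dy": -4, "dz": 0, "yaw": 0, "fingers": 0}, {"dx": 0.5, "dy": -4, "dz": 0, "yaw": 0, "fingers": 0}, {"dx": 0.5, "dy": -4, "dz": 0, "yaw": 0, "fingers": 0}, {"dx": 0.5, "dy": -2.5, "dz": 0, "yaw": 0, "fingers": 0}, {"dx": 0, "dy": -1.5, "dz": 0, "yaw": 0, "fingers": 0}]'

```text
t: 31.0
tool_pos: [0.4994, -0.0212, 0.2623]
ee_rot: [[0.999, 0.016, 0.03], [0.016, -1.0, -0.004], [0.03, 0.004, -1.0]]
contact_force: [0.6, -0.3, -2.4]
grip_width: 0.117
gripper_force: 30.0
```

Request:
jog_arm --increments '[{"dx": 0, "dy": 0, "dz": 0, "yaw": 0, "fingers": 0}, {"dx": 0, "dy": 0, "dz": 0, "yaw": 0, "fingers": 0}]'

```text
t: 31.2
tool_pos: [0.4993, -0.0244, 0.2628]
ee_rot: [[0.999, 0.013, 0.03], [0.013, -1.0, -0.004], [0.03, 0.004, -1.0]]
contact_force: [0.5, 0.1, -2.0]
grip_width: 0.115
gripper_force: 30.0
```

```bash
python3 st.py .5045 -.0219 .25
python3 - <<'E'
from h import *
a,d=snap('scene','s5');b,d2=snap('top','t5')
A=pts('scene',d);r=A[(abs(A[:,0]-.58)<.09)&(abs(A[:,1]+.02)<.09)&(A[:,2]>.2)];print(len(r),r.min(0).round(3),r.max(0).round(3))
c=lambda im,y,x:cv2.resize(im[y:y+150,x:x+150],(400,400))[:,:,::-1]
cv2.imwrite('pics/st5.png',np.hstack([c(a,150,260),c(b,150,260)]))
E
```

```text
t 31.2 p [ 0.4993 -0.0244  0.2628] x [0.999 0.013 0.03 ] y [ 0.013 -1.     0.004] F [ 0.51  0.09 -1.98] M [-0.09  0.35 -0.07] J [-1.14  0.07  1.14  1.98 -0.07  1.1  -1.53] g 0.11496797074253298
delta cm [ 0.49 -0.25  1.29]
4090 [ 0.49  -0.11   0.233] [0.632 0.057 0.687]
```

View pics/st5.png

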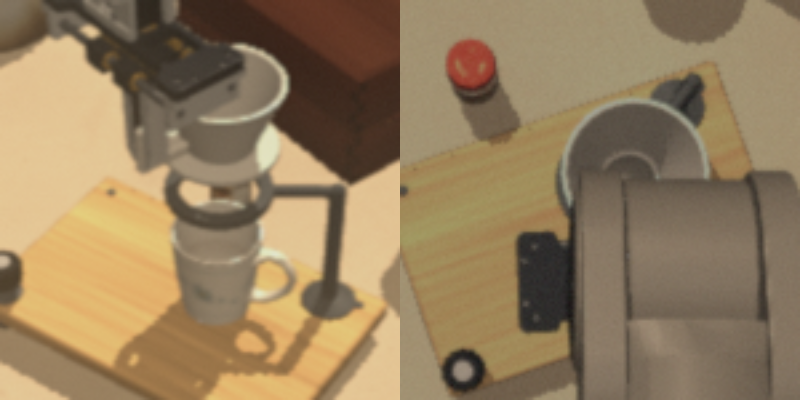

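Run:
```python
from ctr import *
for c in('top','scene'):
    im,d=cams.capture(c); A=pts(c,d)
    g=im.reshape(-1,3)[(d>0).ravel()]
    bright=g.min(1)>150
    m=(abs(A[:,0]-.575)<.08)&(abs(A[:,1]+.02)<.07)&(A[:,2]>.298)&(A[:,2]<.316)&bright
    r=A[m]; 
    if len(r)>10: 
        ci=circ(r,.0545); e=np.hypot(*(r[:,:2]-ci[:2]).T); r2=r[abs(e-.0545)<.006];print(c,len(r),len(r2),ci,circ(r2,.0545),r2.mean(0),r2[:,2].max())
    m=(abs(A[:,0]-.58)<.06)&(abs(A[:,1]+.02)<.06)&(A[:,2]>.178)&(A[:,2]<.192)&(g.max(1)<110); r=A[m]; print('ring',len(r),circ(r,.043))
from wp import *
o=arm.get_obs();im,d=snap('wrist','w5');cv2.imwrite('pics/w5c.png',cv2.resize(im[0:300,150:500,::-1],(700,600)))
```

```text
ring 40 [ 0.5809 -0.0136]
scene 48 48 [ 0.5758 -0.0233] [ 0.5758 -0.0233] [ 0.59443253 -0.05585428  0.30823651] 0.3118555514725251
ring 304 [ 0.5804 -0.021 ]
```

View pics/w5c.png

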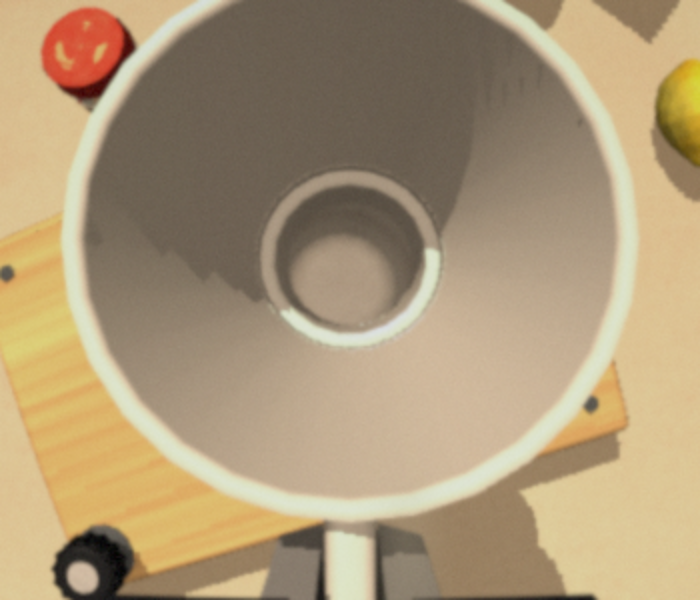

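The wrist view shows the dripper upright in the grip, with its handle between the pads. The dripper axis is at (0.576,-0.023) and the ring centre at (0.581,-0.020). I'll shift to line them up, then lower.

Request:
jog_arm --increments '[{"dx": 0.35, "dy": -0.25, "dz": 0, "yaw": 0, "fingers": 0}, {"dx": 0, "dy": 0, "dz": 1.2, "yaw": 0, "fingers": 0}, {"dx": 0, "dy": 0, "dz": 1, "yaw": 0, "fingers": 0}, {"dx": 0, "dy": 0, "dz": 0.7, "yaw": 0, "fingers": 0}, {"dx": 0, "dy": 0, "dz": 0, "yaw": 0, "fingers": 0}]'

```text
t: 31.95
tool_pos: [0.5037, -0.0219, 0.2336]
ee_rot: [[0.999, 0.012, 0.03], [0.013, -1.0, -0.004], [0.03, 0.004, -1.0]]
contact_force: [0.1, 0.6, -2.9]
grip_width: 0.115
gripper_force: 30.0
```

Request:
jog_arm --increments '[{"dx": 0, "dy": 0, "dz": 0.4, "yaw": 0, "fingers": 0}, {"dx": 0, "dy": 0, "dz": 0.4, "yaw": 0, "fingers": 0}, {"dx": 0, "dy": 0, "dz": 0.4, "yaw": 0, "fingers": 0}, {"dx": 0, "dy": 0, "dz": 0, "yaw": 0, "fingers": 0}]'

```text
t: 32.35
tool_pos: [0.5046, -0.0216, 0.2225]
ee_rot: [[0.999, 0.013, 0.032], [0.013, -1.0, -0.003], [0.032, 0.003, -0.999]]
contact_force: [0.7, -0.0, -1.4]
grip_width: 0.113
gripper_force: 30.0
```

```bash
python3 st.py .5045 -.0224 .2124
```

```text
t 32.35 p [ 0.5046 -0.0216  0.2225] x [0.999 0.013 0.032] y [ 0.013 -1.     0.003] F [ 0.75 -0.04 -1.41] M [ 0.    0.37 -0.02] J [-1.06  0.18  1.11  2.03 -0.18  1.01 -1.43] g 0.1133897451797978
delta cm [-0.04  0.08  1.01]
```

Request:
jog_arm --increments '[{"dx": 0, "dy": 0, "dz": 0.3, "yaw": 0, "fingers": 0}, {"dx": 0, "dy": 0, "dz": 0.3, "yaw": 0, "fingers": 0}, {"dx": 0, "dy": 0, "dz": 0, "yaw": 0, "fingers": 0}]'

```text
t: 32.65
tool_pos: [0.5049, -0.0216, 0.2166]
ee_rot: [[0.999, 0.013, 0.032], [0.013, -1.0, -0.003], [0.032, 0.003, -0.999]]
contact_force: [0.5, -0.4, -3.5]
grip_width: 0.113
gripper_force: 30.0
```

Request:
jog_arm --increments '[{"dx": 0, "dy": 0, "dz": 0.15, "yaw": 0, "fingers": 0}, {"dx": 0, "dy": 0, "dz": 0, "yaw": 0, "fingers": 0}]'

```text
t: 32.85
tool_pos: [0.505, -0.0217, 0.2153]
ee_rot: [[0.999, 0.013, 0.032], [0.013, -1.0, -0.003], [0.032, 0.003, -0.999]]
contact_force: [-0.7, -0.7, -2.8]
grip_width: 0.117
gripper_force: 30.0
```

Request:
jog_arm --increments '[{"dx": 0, "dy": 0, "dz": 0.1, "yaw": 0, "fingers": 0}, {"dx": 0, "dy": 0, "dz": 0, "yaw": 0, "fingers": 0}]'

```text
t: 33.05
tool_pos: [0.505, -0.0216, 0.2144]
ee_rot: [[0.999, 0.013, 0.032], [0.013, -1.0, -0.003], [0.032, 0.003, -0.999]]
contact_force: [-0.4, 0.3, -2.2]
grip_width: 0.114
gripper_force: 30.0
```

Request:
jog_arm --increments '[{"dx": 0, "dy": 0, "dz": 0.1, "yaw": 0, "fingers": 0}, {"dx": 0, "dy": 0, "dz": 0, "yaw": 0, "fingers": 0}]'

```text
t: 33.25
tool_pos: [0.5051, -0.0216, 0.2133]
ee_rot: [[0.999, 0.013, 0.032], [0.013, -1.0, -0.003], [0.032, 0.003, -0.999]]
contact_force: [-0.7, -0.2, -2.6]
grip_width: 0.115
gripper_force: 30.0
```

Request:
jog_arm --increments '[{"dx": 0, "dy": 0, "dz": 0.08, "yaw": 0, "fingers": 0}, {"dx": 0, "dy": 0, "dz": 0, "yaw": 0, "fingers": 0}]'

```text
t: 33.45
tool_pos: [0.5053, -0.0218, 0.2129]
ee_rot: [[0.999, 0.013, 0.032], [0.013, -1.0, -0.002], [0.032, 0.003, -0.999]]
contact_force: [-2.8, -0.2, 4.7]
grip_width: 0.115
gripper_force: 30.0
```

Request:
jog_arm --increments '[{"dx": 0, "dy": 0, "dz": 0.06, "yaw": 0, "fingers": 0}, {"dx": 0, "dy": 0, "dz": 0, "yaw": 0, "fingers": 0}]'

```text
t: 33.65
tool_pos: [0.5053, -0.0218, 0.2128]
ee_rot: [[0.999, 0.013, 0.032], [0.013, -1.0, -0.002], [0.032, 0.002, -0.999]]
contact_force: [-11.0, 0.5, 20.8]
grip_width: 0.114
gripper_force: 30.0
```

Request:
jog_arm --increments '[{"dx": 0, "dy": 0, "dz": -0.07, "yaw": 0, "fingers": 0}, {"dx": 0, "dy": 0, "dz": 0, "yaw": 0, "fingers": 0}]'

```text
t: 33.85
tool_pos: [0.5053, -0.0217, 0.2129]
ee_rot: [[0.999, 0.013, 0.032], [0.013, -1.0, -0.003], [0.032, 0.003, -0.999]]
contact_force: [-0.9, -0.3, 2.6]
grip_width: 0.114
gripper_force: 30.0
```

Request:
jog_arm --increments '[{"dx": 0, "dy": 0, "dz": 0, "yaw": 0, "fingers": 0.2}, {"dx": 0, "dy": 0, "dz": 0, "yaw": 0, "fingers": 0.4}, {"dx": 0, "dy": 0, "dz": 0, "yaw": 0, "fingers": 0.4}, {"dx": 0, "dy": 0, "dz": 0, "yaw": 0, "fingers": 0.4}, {"dx": 0, "dy": 0, "dz": 0, "yaw": 0, "fingers": 0.4}]'

```text
t: 34.35
tool_pos: [0.5051, -0.0217, 0.2127]
ee_rot: [[0.999, 0.013, 0.032], [0.013, -1.0, -0.003], [0.032, 0.003, -0.999]]
contact_force: [0.4, 0.8, -1.0]
grip_width: 0.401
gripper_force: 0.0
```

Request:
jog_arm --increments '[{"dx": -0.1, "dy": 0, "dz": -1.5, "yaw": 0, "fingers": 0.4}, {"dx": -0.1, "dy": 0, "dz": -3, "yaw": 0, "fingers": 0.4}, {"dx": -1, "dy": 0, "dz": -4, "yaw": 0, "fingers": 0.4}, {"dx": -2, "dy": 0, "dz": -4, "yaw": 0, "fingers": 0.4}, {"dx": 0, "dy": 4, "dz": 0, "yaw": 0, "fingers": 0.4}, {"dx": 0, "dy": 4, "dz": 0, "yaw": 0, "fingers": 0.4}, {"dx": 0, "dy": 4, "dz": 0, "yaw": 0, "fingers": 0.4}, {"dx": 0, "dy": 4, "dz": 0, "yaw": 0, "fingers": 0.4}]'

```text
t: 35.15
tool_pos: [0.4779, -0.1806, 0.3213]
ee_rot: [[1.0, 0.017, 0.027], [0.017, -1.0, -0.005], [0.027, 0.005, -1.0]]
contact_force: [2.6, -39.1, -17.6]
grip_width: 0.401
gripper_force: 0.0
```

```bash
python3 st.py
python3 - <<'E'
from ctr import *
a,d=snap('scene','s6');b,d2=snap('top','t6')
for c,D in(('top',d2),('scene',d)):
    A=pts(c,D);m=lambda z0,z1:A[(abs(A[:,0]-.58)<.08)&(abs(A[:,1]+.02)<.08)&(A[:,2]>z0)&(A[:,2]<z1)]
    r=m(.248,.275);print(c,'rim',len(r),circ(r,.0545),r[:,2].max(),np.linalg.lstsq(np.c_[r[:,:2],np.ones(len(r))],r[:,2],rcond=None)[0])
    k=A[(abs(A[:,0]-.423)<.03)&(abs(A[:,1]-.118)<.03)&(A[:,2]>.074)&(A[:,2]<.1)];print('knob',len(k),k.mean(0).round(4))
c=lambda im,y,x:cv2.resize(im[y:y+150,x:x+150],(400,400))[:,:,::-1]
cv2.imwrite('pics/st6.png',np.hstack([c(a,170,260),c(b,150,260)]))
E
```

```text
t 35.15 p [ 0.4779 -0.1806  0.3213] x [1.    0.017 0.027] y [ 0.017 -1.     0.005] F [  2.61 -39.13 -17.6 ] M [-1.58  0.26 -0.44] J [-1.34 -0.31  1.38  1.88  0.32  1.31 -1.61] g 0.40067612832068106
top rim 666 [ 0.5797 -0.0216] 0.26309817952066084 [0.01475432 0.00496796 0.24672002]
knob 198 [0.4222 0.1172 0.0796]
scene rim 176 [ 0.5837 -0.0241] 0.26062312262289045 [ 0.03717554 -0.00844163  0.23343926]
knob 141 [0.4222 0.115  0.079 ]
```

View pics/st6.png

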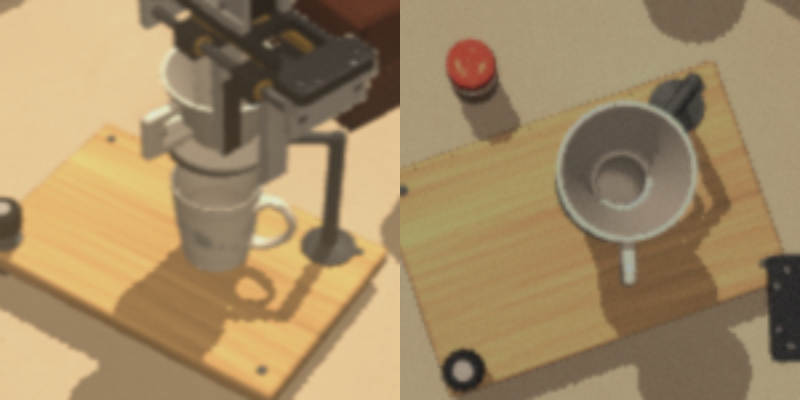

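The pictures show the dripper seated level in the ring, with its rim at z≈0.26 and centred on the ring. The mug, jar and knob haven't moved. The arm is up against a joint limit, so I'll back it off.

Request:
jog_arm --increments '[{"dx": 0, "dy": -1, "dz": 0, "yaw": 0.05, "fingers": 0.4}, {"dx": 0, "dy": -1, "dz": 0, "yaw": 0.1, "fingers": 0.4}, {"dx": 0, "dy": 0, "dz": 0, "yaw": 0.1, "fingers": 0.4}, {"dx": 0, "dy": 0, "dz": 0, "yaw": 0, "fingers": 0.4}]'

```text
t: 35.65
tool_pos: [0.4779, -0.1587, 0.3207]
ee_rot: [[0.972, -0.233, 0.027], [-0.233, -0.972, -0.001], [0.026, -0.005, -1.0]]
contact_force: [0.1, 0.5, 0.5]
grip_width: 0.398
gripper_force: 0.0
```

Run:
```python
from ctr import *
o=arm.get_obs();print(o['t'],o['joints'],np.round(o['tool_pos'],3),np.round(o['contact_force'],1))
b,d2=snap('top','t7');A=pts('top',d2)
for n,z in(('rim',.255),):
    r=A[(abs(A[:,0]-.58)<.08)&(abs(A[:,1]+.02)<.08)&(A[:,2]>.253)&(A[:,2]<.27)];print(len(r),circ(r,.0545),[ (q,r[f].mean(0)[2].round(4)) for q,f in(('x+',r[:,0]>.61),('x-',r[:,0]<.55),('y+',r[:,1]>.01),('y-',r[:,1]<-.05)) if f.any()])
```

```text
35.65 [-1.30940098 -0.23709764  1.35852561  1.89313663  0.24157031  1.28022125
 -1.82708756] [ 0.478 -0.159  0.321] [0.1 0.5 0.5]
475 [ 0.5809 -0.0217] [('x+', np.float64(0.2571)), ('x-', np.float64(0.257)), ('y+', np.float64(0.2575)), ('y-', np.float64(0.2572))]
```

```bash
python3 -c "
from workcell import job
print(job.close_job())"
```

```text
the job is handed in; nothing more can be done
None
```

I handed the job in at about 36 s. By my press tests the levelling foot carries roughly 1.5–2 N, and the dripper sits level in the ring (rim 0.257 m all round); the mug, salt shaker and spice jar weren't touched. Joint 3 briefly read 1.38 against its 1.37 limit while retreating, with about 43 N at the wrist.

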